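# Put three battery packs on charge

### The arm

A 6-joint arm with a two-finger parallel gripper is mounted at the origin on a cart in front of the work surface, level with it; the furniture and walls round the work are solid. World frame = base frame: x ahead of the robot, y to its left, z up, the work surface at z = 0. Lengths are in mm, angles in rad, forces in N, time in s.
With the tool pointing down it reaches from about 350 to 975 mm from the base axis. Payload 7.1 kg.
Tool frame: the origin (TCP) lies midway between the tips of the shut fingers; the grasp point (between the pads) lies 19 mm behind it (ctrl.grip_depth is the distance from the TCP to the grasp point, in mm); z points along the fingers, y is the line along which they close (so a half turn about z gives the same grasp; the last joint's range is limited). The gripper opens to 88 mm and grips with 3 to 60 N. Pads are 20 mm wide; open, the fingers measure 115 mm over their backs; the gripper's body (75 mm by 178 mm) begins 61 mm behind the grasp point.
Start: joints at [-1.239, 0.423, 1.63, -0, 1.089, -0.019], TCP at [214.797, -586.913, 187.775] pointing down, gripper open.
Joint ranges: [-3, 3], [-0.9, 2.11], [0.09, 2.58], [-1.31, 4.45], [0.11, 2.69], [-2.54, 2.54]. Speed limits (rad/s): [2.39, 2.39, 3.01, 3.14, 3.14, 3.14].

### API

Orientations are given as a rotation vector (axis times angle).
In Python, from workcell import get_obs, vision, ctrl gives the robot as it stands.
- The arm moves only by the tool step_arm, never from a script. Its argument "plan" is a list of rows, each a list of 7 numbers: the opening, from -1 (shut) to 1 (fully open), then the shift along the tool's x, y, z as a fraction of full scale, then the turn, a rotation vector about the tool's x, y, z as a fraction of full scale. In form: [[fingers, dx, dy, dz, wx, wy, wz], ...]. A call has 1 to 20 rows; each row shifts and turns the commanded pose from where the row before left it, along the tool's axes as they then stand; what a row does not reach is not made up. Full scale, the value 1, is 50 mm for a shift and 0.12 rad for a turn. A row lasts 1/8 s, in which the tool goes at most 62.5 mm and 10.7 degrees, less where a joint would pass 70% of its speed; a pose out of reach is approached as far as the arm can. A call with a number of a shift or a turn outside -1 to 1 is refused whole. A call with a gripper value outside its range is refused whole. The fingers move at their own pace and stop on an object; the grip force is fixed at half the most. Time passes only in rows, so rows that do not move let the fingers close. It gives the time, the measured TCP pose, the force, the opening and the grip force at its end, in the units of the state.
- get_obs(): the state, without advancing time (a new reading comes with each control period).
- vision.get_image(name): name is "side" or "top" or "wrist"; returns a dict with "pixels" (480x640x3 uint8, red, green, blue), "depth" (480x640 float32, mm along the optical axis (not along the pixel's ray), 0 where there is no reading), "fx", "fy", "cx", "cy" (pixels), "T" (4x4, takes a point from camera to world coordinates); the wrist camera has in their place "T_tool_cam" (4x4, takes a point from camera to tool coordinates, whose origin is the TCP and whose axes are the flange's). Camera axes: x right, y down, z forward; pixel columns grow to the right and rows downward; lengths in mm; the calibration is good to about 2 mm. A picture is of the moment at which its call begins: read the wrist's pose just before it.
- ctrl.close_job(): hands the job in; it is judged then, once.
The state is a dict: "t": time; "qpos": joint angles; "qvel": joint speeds; "joint_torque": joint torques, N m; "ee_pos": TCP position; "orientation": TCP orientation; "ft_force": force on the tool from outside, world axes, zero at the start; "moment": the same for the moment, N m; "width": finger opening in mm; "grasp_force": force on a finger pad.
Only numpy, scipy, OpenCV 4.12 (cv2) and the standard library are available. Lean on these libraries where they do the work, as an engineer would, in place of code of your own. Each camera call takes 0.05 s, during which the arm holds its last target. There are 200 camera calls.

### The job

Put the three rechargeable packs on charge: set each stepped grey-and-black pack in the charging dock of its own length and push it down against the sprung bed until the white catches at both ends snap over the ledges at its ends and hold it down, level. Leave the black case and the little bottle where they are.

Things in the scene. Friction and masses are not known exactly. Their poses are not given: they have to be found in the camera images.
- pack_short: short battery pack, loose, 0.15 kg: stepped block 60 mm long (x), 40 wide (y), 28 high. Lower 10 mm: light grey foot 60 long; above it the dark body, 40 long: a 10 mm ledge sticks out at both ends, for the catches. Origin: centre of the underside, z up. Same both ways round; grip across the 40 mm width.
- pack_medium: medium battery pack, loose, 0.15 kg: stepped block 78 mm long (x), 40 wide (y), 28 high. Lower 10 mm: light grey foot 78 long; above it the dark body, 58 long: a 10 mm ledge sticks out at both ends, for the catches. Origin: centre of the underside, z up. Same both ways round; grip across the 40 mm width.
- pack_long: long battery pack, loose, 0.15 kg: stepped block 96 mm long (x), 40 wide (y), 28 high. Lower 10 mm: light grey foot 96 long; above it the dark body, 76 long: a 10 mm ledge sticks out at both ends, for the catches. Origin: centre of the underside, z up. Same both ways round; grip across the 40 mm width.
- dock_short: dock for the 60 mm pack, fixed: grey base 96 x 50 mm, black sprung bed with brass strips, a white catch at each end, nose tips 51 mm apart. Origin: middle of its underside, on the desk; x along its length. In all docks the bed's top is 41 mm over the desk when free (a pack's weight does not sink it); 3 N start it down, 6.5 N take it to its stop at 21 mm. Long sides open down to the base (16 mm).
- dock_medium: dock for the 78 mm pack, fixed: grey base 114 x 50 mm, black sprung bed with brass strips, a white catch at each end, nose tips 69 mm apart. Origin: middle of its underside, on the desk; x along its length. In all docks a pack pushed straight down on the bed spreads both catches (6 to 8 N in all) and is caught with its underside at 24 mm: push on to 22 mm. A pack of wrong length does not catch.
- dock_long: dock for the 96 mm pack, fixed: grey base 132 x 50 mm, black sprung bed with brass strips, a white catch at each end, nose tips 87 mm apart. Origin: middle of its underside, on the desk; x along its length. In all docks the catches (white, 20 mm wide, 48 mm high, 45-degree noses looking inward) slide out along x up to 10 mm and spring back. Room between the grey cheeks: pack length + 6 to + 18 mm.
- black_case: bystander, not a pack: plain black lens case, 49 x 72 x 25 mm, one smooth block without steps, lying loose on the desk. Origin: centre of its underside.
- flux_vial: bystander: small upright brown bottle with a black screw cap, 34 mm across, 56 mm high, loose. Origin: centre of its underside.

How it is judged:
By the outcome, as a careful person would: the job done as asked, in the order asked, and still so for the second after the job is handed in, with the robot touching nothing.
It also fails if it takes over 88 s, if anything falls off the work surface, if the arm or the gripper's body presses on something with over 40 N, if the wrist force passes 120 N, or if a joint passes its speed limit or range.

## Working session

There is one attempt and no reset: what is moved stays moved. The work goes in short steps, Python scripts to look and compute and a tool call to move; the robot and the scene stay as the last step left them, time stands still between calls to the robot, and variables do not carry over. Pictures are saved under pics/ and viewed, at most 14 in all, crops included, and the job is handed in when it is done.

Besides the shell and the picture viewer there is one more tool, called after "Emit:" in YAML: its name, and indented under it one key for each argument. step_arm: Moves the arm, as the interface text tells. Its arguments: {"type":"object","properties":{"plan":{"type":"array","items":{"type":"array","items":{"type":"number","minimum":-1,"maximum":1}}}},"required":["plan"]}

```bash
mkdir -p pics; ls; python3 - <<'E'
from workcell import get_obs, vision, ctrl
import cv2,pickle
o=get_obs();print(o)
for n in("top","side"):
    d=vision.get_image(n);pickle.dump(d,open(n+".pkl","wb"));cv2.imwrite(f"pics/{n}0.png",d["pixels"][:,:,::-1]);print(n,d["T"],d["fx"],d["cx"],d["cy"])
E
```

```text
pics
{'t': 0.0, 'qpos': array([-1.23897587e+00,  4.23887885e-01,  1.63070630e+00,  1.26089743e-05,
        1.08862031e+00, -1.89843880e-02]), 'qvel': array([-0.00108373,  0.00042131, -0.00069312, -0.00051991,  0.00073112,
       -0.00029157]), 'joint_torque': array([ 1.86118043e-03, -5.44620788e+01, -2.73661172e+01,  6.44919556e-02,
        2.28553283e-02, -1.22410888e-04]), 'ee_pos': array([ 214.61313043, -586.3198586 ,  186.96598419]), 'orientation': array([-3.09181171e+00, -5.47932810e-01,  3.79344251e-04]), 'ft_force': array([ 0.38770734,  0.06104274, -0.1859313 ]), 'moment': array([-0.04461559, -0.0703175 , -0.02841475]), 'grasp_force': 0.0, 'width': 87.89231435637784}
top [[ 2.66214226e-02 -9.90208893e-01  1.37031557e-01  3.63831464e+02]
 [-9.99323140e-01 -2.98430617e-02 -2.15093624e-02  1.25990309e+02]
 [ 2.53882032e-02 -1.36366196e-01 -9.90333126e-01  1.14077850e+03]
 [ 0.00000000e+00  0.00000000e+00  0.00000000e+00  1.00000000e+00]] 584.2751163720243 326.8277156248224 239.40510928518728
side [[-8.61877522e-01 -2.12583858e-01  4.60407690e-01  1.26152591e+01]
 [-5.06612713e-01  3.20482802e-01 -8.00396360e-01  1.02497874e+03]
 [ 2.25985998e-02 -9.23092020e-01 -3.83914608e-01  4.70685694e+02]
 [ 0.00000000e+00  0.00000000e+00  0.00000000e+00  1.00000000e+00]] 623.2908009928695 323.14802590564267 242.78085953629378
```

View pics/top0.png

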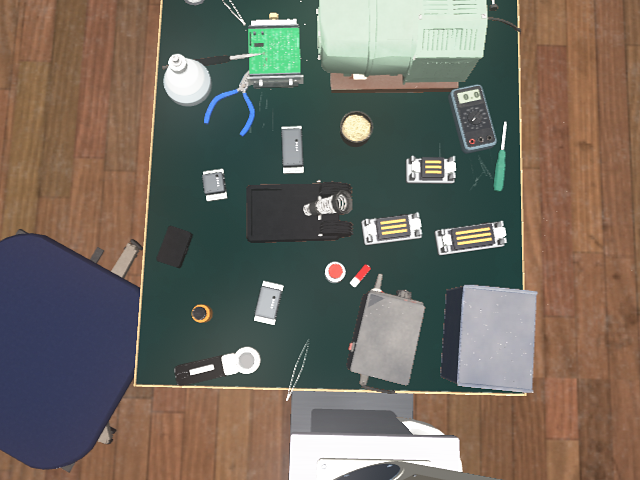

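View pics/side0.png

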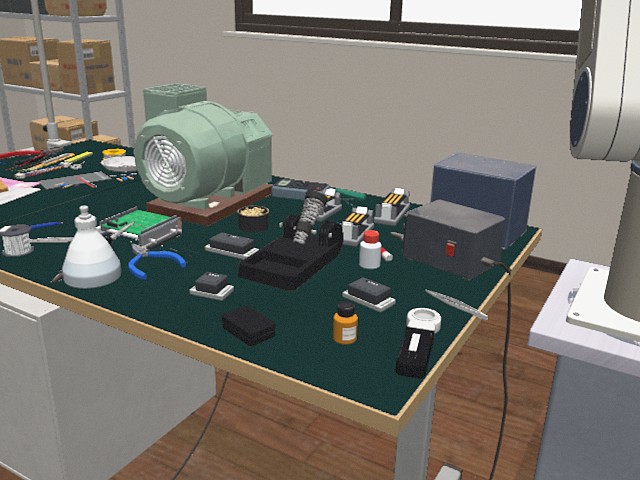

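```bash
cat > h.py <<'E'
import numpy as np,cv2,pickle
def cloud(d,T=None):
    T=d["T"] if T is None else T
    z=d["depth"].astype(float);v,u=np.mgrid[:z.shape[0],:z.shape[1]]
    P=np.stack([(u-d["cx"])/d["fx"]*z,(v-d["cy"])/d["fy"]*z,z],-1)@T[:3,:3].T+T[:3,3]
    P[z==0]=np.nan
    return P
E
python3 - <<'E'
from h import *
d=pickle.load(open("top.pkl","rb"));P=cloud(d)
for u,v in((230,220),(270,260),(480,195),(400,270),(320,310)):print("desk",P[v,u].round(1))
Z=P[...,2]
for n,(a,b,c,e) in dict(short=(195,160,238,208),long=(272,118,312,182),med=(245,272,295,332),dS=(398,145,466,192),dM=(352,202,432,252),dL=(426,212,518,262),case=(150,220,200,272),vial=(184,298,218,328),stand=(242,178,358,246),psu=(345,270,430,392),box=(438,280,540,395),motor=(315,0,495,92),redcap=(320,258,350,286),cup=(335,108,378,148),meter=(445,82,500,155),stick=(345,260,375,290)).items():
    Q=P[b:e,c*0+a:c].reshape(-1,3);Q=Q[~np.isnan(Q[:,0])];
    lo=Q[(Q[:,2]>5)&(Q[:,2]<300)]
    r=cv2.minAreaRect(lo[:,:2].astype(np.float32))
    print(n,len(lo),"rect",np.round(r[0],1),np.round(r[1],1),round(r[2],1),"ext",lo.min(0).round(),lo.max(0).round(),"zpct",np.percentile(lo[:,2],[50,90,98]).round(1))
for i,(a,b,c,e) in enumerate([(150,100,520,340)]):
    pass
im=d["pixels"][100:340,150:350,::-1]; im2=d["pixels"][130:270,350:530,::-1]
a=cv2.resize(im,(440,528),interpolation=cv2.INTER_CUBIC);b=cv2.resize(im2,(350,272),interpolation=cv2.INTER_CUBIC)
c=np.zeros((528,790,3),np.uint8);c[:,:440]=a;c[:272,440:]=b
cv2.imwrite("pics/crop1.png",c)
E
```

```text
desk [554.3 292.9   1.7]
desk [477.6 211.3   1. ]
desk [ 620.2 -202.8    2.9]
desk [465.2 -43.8   2. ]
desk [383.1 110.8   5.4]
short 791 rect [626.  323.5] [95.5 83.1] 2.4 ext [577. 280.   5.] [674. 366.  33.] zpct [24.1 29.7 31.3]
long 1110 rect [700.8 176.9] [130.5  78.4] 2.0 ext [634. 138.   5.] [767. 218.  35.] zpct [26.5 30.  32.2]
med 1150 rect [397.1 208.9] [113.8  94.8] 2.0 ext [340. 160.   5.] [455. 258.  35.] zpct [25.3 29.9 31.6]
dS 1483 rect [ 672.  -104.3] [ 95.2 135.8] 1.6 ext [ 623. -172.    5.] [721. -37.  50.] zpct [34.6 43.  46.4]
dM 1711 rect [550.7 -25.2] [ 98.2 159.2] 1.7 ext [ 500. -104.    5.] [601.  54.  52.] zpct [37.4 43.3 46.8]
dL 2030 rect [ 535.7 -184.9] [ 98.  184.4] 1.7 ext [ 484. -276.    5.] [587. -94.  50.] zpct [37.8 43.2 46.2]
case 1178 rect [500.  398.3] [100.3  96. ] 2.1 ext [449. 349.   5.] [552. 448.  33.] zpct [24.  27.1 28.7]
vial 387 rect [372.2 340. ] [55.2 63.4] 1.5 ext [344. 308.   5.] [399. 372.  60.] zpct [38.8 56.5 58.4]
stand 6154 rect [575.4 156.5] [134.7 228. ] 1.7 ext [505.  42.   5.] [645. 272. 125.] zpct [ 29.7  70.7 112.2]
psu 6332 rect [349.6 -19.7] [231.  164.1] 0.8 ext [ 234. -101.    5.] [466.  63. 104.] zpct [94.5 97.7 99.3]
box 9308 rect [ 341.6 -200.2] [165.5 217.9] 89.8 ext [ 233. -283.    5.] [ 450. -117.  151.] zpct [143.6 146.3 147.8]
motor 14855 rect [922.2 -50.6] [210.2 377.8] 3.0 ext [ 813. -235.    5.] [1037.  139.  232.] zpct [175.8 217.  223.8]
redcap 390 rect [458.4  84.7] [52.7 56.6] 1.6 ext [432.  56.   5.] [485. 114.  70.] zpct [46.4 65.6 67.5]
cup 996 rect [749.6  48.7] [81.5 85.3] 0.9 ext [709.   6.   5.] [790.  92.  44.] zpct [31.1 38.8 41. ]
meter 2524 rect [ 780.3 -184.3] [116.3 156.7] 89.2 ext [ 701. -244.    5.] [ 858. -127.   42.] zpct [28.1 31.9 35.3]
stick 270 rect [453.3  35.9] [58.5 56.7] 0.8 ext [424.   7.   5.] [483.  64.  43.] zpct [11.7 16.2 37. ]
```

View pics/crop1.png

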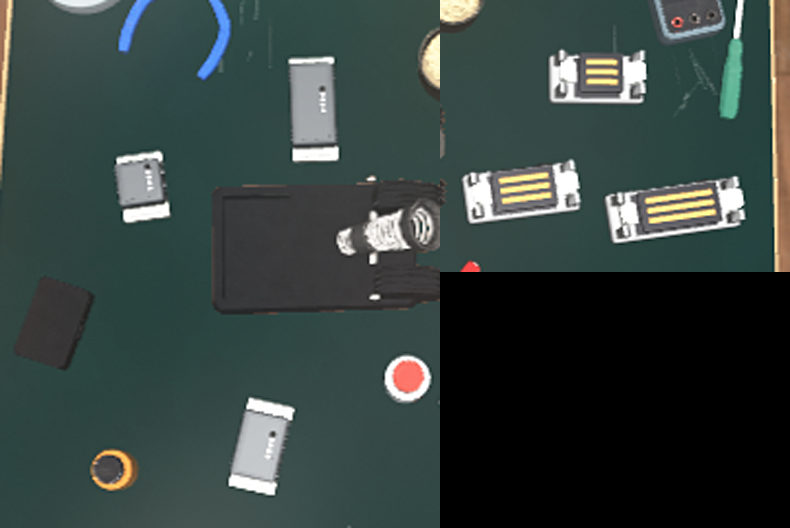

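```bash
cat >> h.py <<'E'
from scipy.optimize import minimize
def proj(W,d,T):
    C=(W-T[:3,3])@T[:3,:3]
    return np.stack([C[:,0]/C[:,2]*d["fx"]+d["cx"],C[:,1]/C[:,2]*d["fy"]+d["cy"]],-1)
def onplane(uv,d,T,z):
    r=np.c_[(uv[:,0]-d["cx"])/d["fx"],(uv[:,1]-d["cy"])/d["fy"],np.ones(len(uv))]@T[:3,:3].T
    return T[:3,3]+r*((z-T[2,3])/r[:,2])[:,None]
def box(L,W,z0,z1,p):
    c,s=np.cos(p[2]),np.sin(p[2])
    return np.array([[p[0]+c*a*L/2-s*b*W/2,p[1]+s*a*L/2+c*b*W/2,z] for z in(z0,z1) for a in(-1,1) for b in(-1,1)])
def fitpack(m,d,T,L,p0,z=0,S=4):
    # m: bool mask in image; soft IoU at sub-pixel via shift=4 drawing on upscaled img
    ys,xs=np.nonzero(m);x0,y0=xs.min()-8,ys.min()-8;w,h=xs.max()+9-x0,ys.max()+9-y0
    M=cv2.resize(m[y0:y0+h,x0:x0+w].astype(np.float32),None,fx=S,fy=S)
    def cost(p):
        R=np.zeros(M.shape,np.uint8)
        for b in(box(L,40,z,z+10,p),box(L-20,40,z+10,z+28,p)):
            q=(proj(b,d,T)-[x0,y0]+.5)*S-.5
            cv2.fillConvexPoly(R,cv2.convexHull(np.round(q*16).astype(np.int32)),1,shift=4)
        return np.abs(R-M).sum()/M.sum()
    best=None
    for k in range(3):
        st=np.array(p0 if best is None else best.x)
        sim=np.vstack([st]+[st+e for e in np.diag([8,8,.15])/(1+k)])
        best=minimize(cost,st,method="Nelder-Mead",options=dict(initial_simplex=sim,xatol=.02,fatol=1e-5))
    return best.x,best.fun
E
python3 - <<'E'
from h import *
d=pickle.load(open("top.pkl","rb"));T=d["T"];I=d["pixels"].astype(int)
V=I.max(2);sat=V-I.min(2)
for n,(a,b,c,e),L,p0 in(("S",(195,160,238,208),60,(626,323,.1)),("L",(272,118,312,182),96,(700,177,.0)),("M",(245,272,295,332),78,(397,209,-.2))):
    m=np.zeros(V.shape,bool);m[b:e,a:c]=((V>75)&(sat<40))[b:e,a:c]
    k,lab,st,_=cv2.connectedComponentsWithStats(m.astype(np.uint8));m=lab==1+st[1:,4].argmax()
    x,f=fitpack(m,d,T,L,p0);print("pack",n,m.sum(),x.round(3),round(f,3))
for n,(a,b,c,e) in dict(S=(398,145,466,192),M=(352,202,432,252),L=(426,212,518,262)).items():
    m=np.zeros(V.shape,bool);m[b:e,a:c]=((I[...,0]-I[...,2]>60)&(V>120))[b:e,a:c]
    ys,xs=np.nonzero(m);uv=onplane(np.c_[xs,ys].astype(float),d,T,41)[:,:2]
    r=cv2.minAreaRect(uv.astype(np.float32));print("dock",n,len(xs),np.round(r,1) if 0 else r, uv.mean(0).round(1))
E
```

```text
pack S 650 [6.23851e+02 3.26299e+02 1.88000e-01] 0.124
pack L 994 [7.01162e+02 1.75563e+02 7.90000e-02] 0.074
pack M 2127 [ 3.95142e+02  2.10380e+02 -1.95000e-01] 0.59
dock S 156 ((665.3684692382812, -100.3730697631836), (26.193819046020508, 31.238466262817383), 0.20696797966957092) [ 665.4 -100.6]
dock M 241 ((545.2293701171875, -24.517990112304688), (26.118417739868164, 49.2447624206543), 8.903947830200195) [545.2 -24.3]
dock L 339 ((531.5906372070312, -177.613037109375), (26.09218978881836, 66.98375701904297), 9.820317268371582) [ 531.5 -177.8]
```

The top view shows the packs at (215,184), (292,149) and (269,303). The docks are at (432,169), (392,228) and (471,237). I'll start with the short pack.

Emit:
step_arm:
  plan:
    - [1, 0.82, -0.45, 0, 0, 0, 0]
    - [1, 0.82, -0.45, 0, 0, 0, 0]
    - [1, 0.82, -0.45, 0, 0, 0, 0]
    - [1, 0.82, -0.45, 0, 0, 0, 0]
    - [1, 0.82, -0.45, 0, 0, 0, 0]
    - [1, 0.82, -0.45, 0, 0, 0, 0]
    - [1, 0.82, -0.45, 0, 0, 0, 0]
    - [1, 0.82, -0.45, 0, 0, 0, 0]
    - [1, 0.82, -0.45, 0, 0, 0, 0]
    - [1, 0.82, -0.45, 0, 0, 0, 0]
    - [1, 0.82, -0.45, 0, 0, 0, 0]

```text
t: 1.48
ee_pos: [554.0, -198.1, 187.5]
orientation: [-3.093, -0.548, 0.001]
ft_force: [0.0, -0.8, -0.2]
width: 87.7
grasp_force: 0.0
```

Emit:
step_arm:
  plan:
    - [1, 0.455, -0.85, 0, 0, 0, 0]
    - [1, 0.455, -0.85, 0, 0, 0, 0]
    - [1, 0.455, -0.85, 0, 0, 0, 0]
    - [1, 0.455, -0.85, 0, 0, 0, 0]
    - [1, 0.455, -0.85, 0, 0, 0, 0]
    - [1, 0.455, -0.85, 0, 0, 0, 0]
    - [1, 0.455, -0.85, 0, 0, 0, 0]
    - [1, 0.455, -0.85, 0, 0, 0, 0]
    - [1, 0.455, -0.85, 0, 0, 0, 0]
    - [1, 0.455, -0.85, 0, 0, 0, 0]
    - [1, 0.455, -0.85, 0, 0, 0, 0]
    - [1, 0, 0, 0, 0, 0, 0.68]
    - [1, 0, 0, 0, 0, 0, 0.68]
    - [1, 0, 0, 0, 0, 0, 0]

```text
t: 3.22
ee_pos: [627.3, 325.5, 187.2]
orientation: [3.127, 0.296, -0.002]
ft_force: [0.8, 0.0, -0.4]
width: 87.9
grasp_force: 0.0
```

```bash
cat >> h.py <<'E'
from scipy.spatial.transform import Rotation as Ro
def look(name):
    from workcell import get_obs,vision
    o=get_obs();d=vision.get_image("wrist")
    A=np.eye(4);A[:3,:3]=Ro.from_rotvec(o["orientation"]).as_matrix();A[:3,3]=o["ee_pos"]
    d["T"]=A@d["T_tool_cam"];cv2.imwrite(f"pics/{name}.png",d["pixels"][:,:,::-1]);pickle.dump((o,d),open(name+".pkl","wb"))
    return o,d
def theta(o):
    x=Ro.from_rotvec(o["orientation"]).as_matrix()[:,0];return np.arctan2(x[1],x[0])
def go(o,x,y,z,yaw):
    "units: first translate at current yaw, then turn"
    t=theta(o);dx,dy=np.array([x,y])-o["ee_pos"][:2];c,s=np.cos(t),np.sin(t)
    w=(yaw-t+np.pi/2)%np.pi-np.pi/2
    print("units tx %.2f ty %.2f tz %.2f  wz %.2f (theta %.3f) pos"%((dx*c+dy*s)/50,(dx*s-dy*c)/50,(o["ee_pos"][2]-z)/50,-w/.12,t),o["ee_pos"].round(1),"F",o["ft_force"].round(1),"w",round(o["width"],1),"t",round(o["t"],2))
E
python3 - <<'E'
from h import *
o,d=look("w1");go(o,624,326,100,.188);print(d["T"].round(2),d["fx"])
t=pickle.load(open("top.pkl","rb"));P=cloud(t)
b=P[280:395,438:540].reshape(-1,3);b=b[b[:,2]>135]
for y in range(-280,-110,20):
    q=b[abs(b[:,1]-y)<6];
    if len(q):print(y,np.percentile(q[:,0],[98,100]).round())
b=P[270:392,345:430].reshape(-1,3);b=b[b[:,2]>60]
for y in range(-100,60,20):
    q=b[abs(b[:,1]-y)<6];
    if len(q):print("psu",y,np.percentile(q[:,0],[98,100]).round())
E
```

```text
units tx -0.06 ty -0.02 tz 1.74  wz 0.00 (theta 0.189) pos [627.3 325.5 187.2] F [ 0.8  0.  -0.4] w 87.9 t 3.23
[[ 1.9000e-01 -9.5000e-01 -2.6000e-01  6.9964e+02]
 [-9.8000e-01 -1.8000e-01 -5.0000e-02  3.3890e+02]
 [-0.0000e+00  2.7000e-01 -9.6000e-01  3.8414e+02]
 [ 0.0000e+00  0.0000e+00  0.0000e+00  1.0000e+00]] 405.2857120698707
-260 [422. 423.]
-240 [421. 424.]
-220 [422. 426.]
-200 [423. 427.]
-180 [424. 428.]
-160 [426. 431.]
-140 [427. 430.]
-120 [359. 365.]
psu -80 [392. 392.]
psu -60 [402. 404.]
psu -40 [405. 409.]
psu -20 [409. 412.]
psu 0 [414. 420.]
psu 20 [416. 420.]
psu 40 [377. 384.]
```

View pics/w1.png

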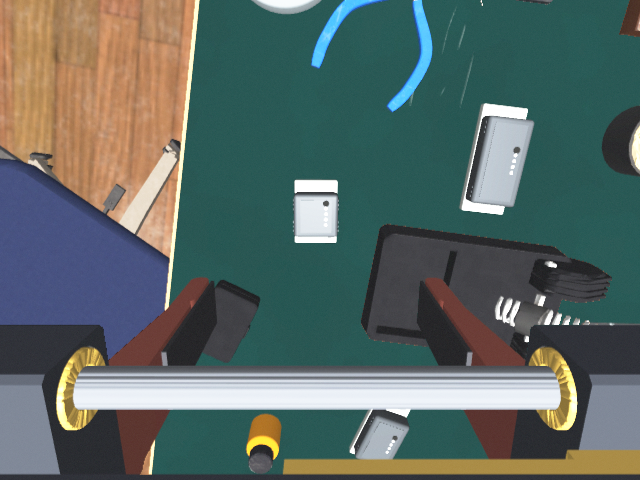

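The wrist view shows the short pack at about (316,212), and the long pack is also visible at (497,158). I'll refine both poses from this picture.

```bash
cat >> h.py <<'E'
def packmask(d,r,vmin=100,smax=60):
    I=d["pixels"].astype(int);V=I.max(2);a,b,c,e=r
    m=np.zeros(V.shape,np.uint8);m[b:e,a:c]=((V>vmin)&(V-I.min(2)<smax))[b:e,a:c]
    m=cv2.morphologyEx(m,cv2.MORPH_CLOSE,np.ones((9,9)))
    k,lab,st,_=cv2.connectedComponentsWithStats(m);return lab==1+st[1:,4].argmax()
E
python3 - <<'E'
from h import *
o,d=pickle.load(open("w1.pkl","rb"))
for r,L,p in(((270,165,360,260),60,(624,326,.188)),((440,90,550,225),96,(701,176,.08))):
    m=packmask(d,r);print(m.sum(),fitpack(m,d,d["T"],L,p,S=2))
    I=d["pixels"][np.nonzero(m)[0].min()-6,(r[0]+r[2])//2];print(I)
x,f=fitpack(packmask(d,(270,165,360,260)),d,d["T"],60,(624,326,.188),S=2);go(o,x[0],x[1],3,x[2])
E
```

```text
2847 (array([6.23209797e+02, 3.25316528e+02, 1.91586993e-01]), np.float64(0.03419169411063194))
[41 88 84]
5870 (array([7.00472069e+02, 1.75044663e+02, 6.73434001e-02]), np.float64(0.05598381534218788))
[38 86 84]
units tx -0.08 ty -0.01 tz 3.68  wz -0.03 (theta 0.189) pos [627.3 325.5 187.2] F [ 0.8  0.  -0.4] w 87.9 t 3.23
```

Emit:
step_arm:
  plan:
    - [1, -0.08, -0.01, 0.8, 0, 0, 0]
    - [1, 0, 0, 0.8, 0, 0, 0]
    - [1, 0, 0, 0.8, 0, 0, 0]
    - [1, 0, 0, 0.6, 0, 0, 0]
    - [1, 0, 0, 0.4, 0, 0, 0]
    - [1, 0, 0, 0.24, 0, 0, 0]
    - [1, 0, 0, 0, 0, 0, 0]
    - [-1, 0, 0, 0, 0, 0, 0]
    - [-1, 0, 0, 0, 0, 0, 0]
    - [-1, 0, 0, 0, 0, 0, 0]
    - [-1, 0, 0, 0, 0, 0, 0]
    - [-1, 0, 0, 0, 0, 0, 0]
    - [-1, 0, 0, 0, 0, 0, 0]

```text
t: 4.9
ee_pos: [623.6, 325.3, 5.8]
orientation: [3.128, 0.294, -0.0]
ft_force: [0.4, -0.3, 0.4]
width: 31.2
grasp_force: 0.0
```

```bash
python3 - <<'E'
from h import *
o,d=look("w2");go(o,623,325,3,.19)
E
```

```text
units tx -0.01 ty 0.00 tz 0.06  wz -0.02 (theta 0.188) pos [623.6 325.3   5.8] F [ 0.4 -0.3  0.4] w 31.2 t 4.9
```

View pics/w2.png

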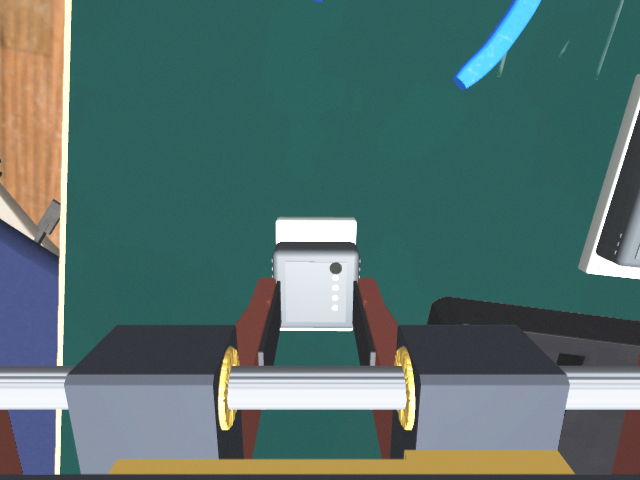

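The fingers straddle the short pack at (316,285). I'll let them finish closing.

Emit:
step_arm:
  plan:
    - [-1, 0, 0, 0, 0, 0, 0]
    - [-1, 0, 0, 0, 0, 0, 0]
    - [-1, 0, 0, 0, 0, 0, 0]

```text
t: 5.32
ee_pos: [623.6, 325.3, 5.7]
orientation: [3.128, 0.294, -0.0]
ft_force: [0.7, 0.2, -0.2]
width: 0.2
grasp_force: 0.0
```

```bash
python3 - <<'E'
from h import *
from workcell import vision
o,d=look("w3")
s=vision.get_image("side");pickle.dump(s,open("s3.pkl","wb"))
a=cv2.resize(d["pixels"][180:420,150:490],(476,336));b=cv2.resize(s["pixels"][200:380,150:310],(320,360),interpolation=cv2.INTER_CUBIC)
c=np.zeros((360,796,3),np.uint8);c[:336,:476]=a;c[:,476:]=b;cv2.imwrite("pics/w3c.png",c[:,:,::-1])
E
```

```text
(no output)
```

View pics/w3c.png

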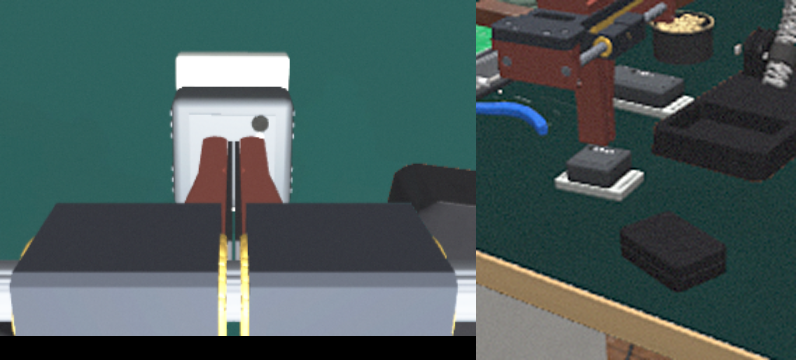

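```bash
python3 - <<'E'
from h import *
o,d=pickle.load(open("w3.pkl","rb"));P=cloud(d);print(o["ee_pos"],o["qpos"].round(3))
for u,v in((304,282),(304,290),(330,265),(315,265),(316,225),(200,250),(295,300),(330,300),(306,320)):print(u,v,P[v,u].round(1),d["pixels"][v,u])
s=pickle.load(open("s3.pkl","rb"));Q=cloud(s)
for c in((595,100),(595,120),(595,132),(598,160),(600,185),(560,60)):
    u=150+(c[0]-476)//2;v=200+c[1]//2;print(u,v,Q[v,u].round(1),s["pixels"][v,u])
E
```

```text
[623.60486747 325.26384686   5.72968818] [ 0.464  0.752  1.525 -0.     0.865  1.847]
304 282 [634.  332.   45.9] [121  69  62]
304 290 [634.6 331.9  55.7] [120  67  62]
330 265 [638.  321.3  29.8] [170 178 182]
315 265 [636.4 327.9  29. ] [232 238 243]
316 225 [650.3 330.2   9.9] [255 255 255]
200 250 [624.3 386.2   2.6] [ 48 100  96]
295 300 [633.8 334.8  64.6] [121  72  63]
330 300 [635.7 322.   63.5] [122  70  62]
306 320 [634.2 330.4  79.9] [121  68  62]
209 250 [615.1 336.3  80.6] [89 53 42]
209 260 [617.3 334.9  62.3] [84 42 34]
209 266 [619.1 333.7  50.9] [93 52 48]
211 280 [612.7 338.   29.6] [101 102 109]
212 292 [606.7 344.   12.4] [39 42 45]
192 230 [586.5 402.9 142.3] [94 54 52]
```

```bash
python3 - <<'E'
from h import *
o,d=pickle.load(open("w3.pkl","rb"));s=pickle.load(open("s3.pkl","rb"))
for nm,D,(a,b,c,e) in(("side",s,(195,228,225,285)),("wrist",d,(280,270,345,330))):
    P=cloud(D);I=D["pixels"].astype(int)
    m=(I[...,0]-I[...,2]>25)&(I[...,0]-I[...,1]>20);k=np.zeros_like(m);k[b:e,a:c]=1;m&=k
    for v in sorted(set(np.nonzero(m)[0]))[::1 if nm=="wrist" else 1]:
        q=P[v][m[v]]
        if (nm=="side" and v>258) or (nm=="wrist" and v<284): print(nm,v,len(q),np.nanmedian(q,0).round(1))
print(d["T_tool_cam"].round(2))
E
```

```text
side 259 18 [617.7 333.1  62.4]
side 260 18 [616.6 334.6  61.2]
side 261 17 [616.5 333.7  59. ]
side 262 18 [617.4 334.1  57.2]
side 263 18 [618.3 332.9  55.7]
side 264 17 [618.  333.6  53.9]
side 265 17 [614.6 333.5  52.2]
side 266 18 [617.4 332.6  50.1]
side 267 18 [616.  333.6  49. ]
side 268 17 [617.  333.8  46.8]
side 269 17 [617.  334.4  45.7]
side 270 14 [619.4 334.3  43.5]
side 271 10 [616.  334.   43.1]
side 272 4 [611.2 332.3  41.7]
wrist 278 23 [634.4 330.1  41.7]
wrist 279 33 [634.7 329.5  42.6]
wrist 280 34 [635.2 327.   43.8]
wrist 281 34 [635.4 324.7  44.9]
wrist 282 34 [635.5 324.8  45.9]
wrist 283 34 [635.2 327.   47.2]
[[   0.     -0.96   -0.27   73.39]
 [   1.      0.     -0.      0.49]
 [   0.     -0.27    0.96 -197.06]
 [   0.      0.      0.      1.  ]]
```

The side and wrist depth both put the finger tips at z≈42 while the reported TCP is 6. The tips therefore sit about 36 mm above the stated TCP, and nothing has been touched. I'll open, go down by that offset and grip.

Emit:
step_arm:
  plan:
    - [0.5, 0, 0, 0, 0, 0, 0]
    - [0.5, 0, 0, 0, 0, 0, 0]
    - [0.5, 0, 0, 0, 0, 0, 0]
    - [0.5, 0, 0, 0, 0, 0, 0]
    - [0.5, 0, 0, 0, 0, 0, 0]
    - [0.5, 0, 0, 0, 0, 0, 0]
    - [0.5, 0, 0, 0, 0, 0, 0]
    - [0.5, 0, 0, 0, 0, 0, 0]

```text
t: 6.42
ee_pos: [623.6, 325.3, 5.8]
orientation: [3.128, 0.294, 0.0]
ft_force: [-0.2, 0.3, 0.3]
width: 66.0
grasp_force: 0.0
```

Emit:
step_arm:
  plan:
    - [0.5, 0, 0, 0.2, 0, 0, 0]
    - [0.5, 0, 0, 0.2, 0, 0, 0]
    - [0.5, 0, 0, 0.2, 0, 0, 0]
    - [0.5, 0, 0, 0.1, 0, 0, 0]
    - [0.5, 0, 0, 0, 0, 0, 0]

```text
t: 7.05
ee_pos: [623.2, 325.1, -29.9]
orientation: [3.127, 0.294, -0.002]
ft_force: [-0.6, -0.1, 0.6]
width: 65.7
grasp_force: 0.0
```

Emit:
step_arm:
  plan:
    - [-1, 0, 0, 0, 0, 0, 0]
    - [-1, 0, 0, 0, 0, 0, 0]
    - [-1, 0, 0, 0, 0, 0, 0]
    - [-1, 0, 0, 0, 0, 0, 0]
    - [-1, 0, 0, 0, 0, 0, 0]

```text
t: 7.68
ee_pos: [623.8, 325.4, -28.9]
orientation: [-3.128, -0.294, -0.001]
ft_force: [0.5, -0.9, 3.8]
width: 39.6
grasp_force: 30.0
```

Emit:
step_arm:
  plan:
    - [-1, 0, 0, -0.5, 0, 0, 0]
    - [-1, 0, 0, -0.9, 0, 0, 0]
    - [-1, 0, 0, -0.9, 0, 0, -0.55]
    - [-1, 0, 0, -0.9, 0, 0, -1]
    - [-1, 0, 0, -0.4, 0, 0, -1]
    - [-1, 0, 0, 0, 0, 0, -1]
    - [-1, 0, 0, 0, 0, 0, -1]
    - [-1, 0, 0, 0, 0, 0, -1]
    - [-1, 0, 0, 0, 0, 0, -1]
    - [-1, 0, 0, 0, 0, 0, -1]
    - [-1, 0, 0, 0, 0, 0, -1]
    - [-1, 0, 0, 0, 0, 0, -1]
    - [-1, 0, 0, 0, 0, 0, -1]
    - [-1, 0, 0, 0, 0, 0, -1]

```text
t: 9.43
ee_pos: [623.6, 325.2, 152.3]
orientation: [2.214, 2.229, 0.001]
ft_force: [-0.3, -0.0, -1.0]
width: 39.9
grasp_force: 30.0
```

Emit:
step_arm:
  plan:
    - [-1, -0.85, 0.08, 0, 0, 0, 0]
    - [-1, -0.85, 0.08, 0, 0, 0, 0]
    - [-1, -0.85, 0.08, 0, 0, 0, 0]
    - [-1, -0.85, 0.08, 0, 0, 0, 0]
    - [-1, -0.85, 0.08, 0, 0, 0, 0]
    - [-1, -0.85, 0.08, 0, 0, 0, 0]
    - [-1, -0.85, 0.08, 0, 0, 0, 0]
    - [-1, -0.85, 0.08, 0, 0, 0, 0]
    - [-1, -0.85, 0.08, 0, 0, 0, 0]
    - [-1, -0.85, 0.08, 0, 0, 0, 0]
    - [-1, 0, 0, 0, 0, 0, 0]

```text
t: 10.8
ee_pos: [665.0, -102.6, 152.3]
orientation: [2.221, 2.219, 0.001]
ft_force: [-0.4, 1.1, -1.1]
width: 39.8
grasp_force: 30.0
```

```bash
python3 - <<'E'
from h import *
o,d=look("w4");go(o,665.4,-100.4,100,1.574)
E
```

```text
units tx 0.04 ty 0.01 tz 1.05  wz -0.03 (theta 1.570) pos [ 665.  -102.6  152.3] F [-0.4  1.1 -1.1] w 39.8 t 10.8
```

View pics/w4.png

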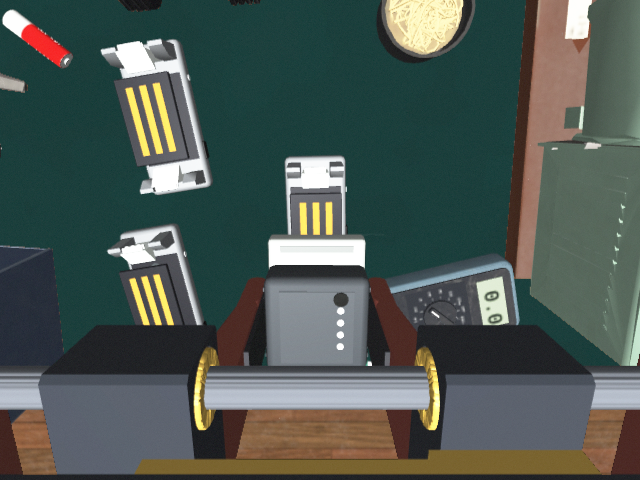

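The dock strips and the held pack's front end (row 236) are visible. I'll measure both.

```bash
cat >> h.py <<'E'
def brass(d,r,z=41):
    I=d["pixels"].astype(int);a,b,c,e=r
    m=np.zeros(I.shape[:2],np.uint8);m[b:e,a:c]=((I[...,0]-I[...,2]>60)&(I[...,0]>120))[b:e,a:c]
    ys,xs=np.nonzero(m);uv=onplane(np.c_[xs,ys].astype(float),d,d["T"],z)[:,:2]
    return cv2.minAreaRect(uv.astype(np.float32))
E
python3 - <<'E'
from h import *
o,d=pickle.load(open("w4.pkl","rb"))
print("M",brass(d,(110,70,190,165)));print("S part",brass(d,(290,195,345,230)))
print("L part",brass(d,(120,265,185,322)))
g=d["pixels"].max(2)[225:285,317];print(g)
for z in(181,):
    print(onplane(np.array([[269,236.],[317,236],[365,236]]),d,d["T"],z)-o["ee_pos"])
# outer ends of dock S: white far end
print(d["pixels"].max(2)[148:165,317],onplane(np.array([[317,157.]]),d,d["T"],16))
E
```

```text
M ((544.7974853515625, -24.892580032348633), (25.475521087646484, 48.70014572143555), 9.264378547668457)
S part ((665.012451171875, -96.26067352294922), (21.415685653686523, 25.667945861816406), 89.99269104003906)
L part ((529.3594970703125, -167.1409149169922), (25.521589279174805, 42.803890228271484), 9.810602188110352)
[255 255 255 255 255 255 255 255 254 237 104 104 109 121 180 241 252 254
 255 255 254 222 241 241 240 240 240 248 255 255 255 255 255 255 255 255
 255 255 255 254  36  44  43  44  43  45  42  41  43  46  46  46  62  79
  90 103 110 117 123 132]
[[-19.9479347   27.55746346  28.7421209 ]
 [  0.68268119  27.55263844  28.7421209 ]
 [ 21.31941164  27.547812    28.7421209 ]]
[ 64  63  65  62  62  63  61  75 120 174 216 232 244 250 251 251 251] [[666.1274321  -53.28268406  16.        ]]
```

```bash
python3 - <<'E'
from h import *
o,d=pickle.load(open("w4.pkl","rb"));P=cloud(d)
for v in range(236,290,3):print(v,(np.nanmedian(P[v,300:335],0)-o["ee_pos"]).round(1),d["pixels"][v,305])
print(onplane(np.array([[317,264.5]]),d,d["T"],191)-o["ee_pos"],onplane(np.array([[317,239]]),d,d["T"],181)-o["ee_pos"])
E
```

```text
236 [ 0.7 28.8 33.3] [104 107 103]
239 [ 0.7 28.7 37.8] [176 181 177]
242 [ 0.7 27.7 38.8] [254 254 254]
245 [ 0.7 26.5 38.9] [254 254 254]
248 [ 0.7 25.3 39.3] [236 240 239]
251 [ 0.7 24.1 39.3] [236 239 238]
254 [ 0.7 22.7 39. ] [255 255 255]
257 [ 0.7 21.3 38.7] [255 255 255]
260 [ 0.5 20.1 39. ] [255 255 255]
263 [ 0.7 18.8 38.8] [255 255 255]
266 [ 0.7 18.8 42.7] [34 38 39]
269 [ 0.6 18.8 46.2] [40 43 44]
272 [ 0.6 18.8 49.8] [39 41 44]
275 [ 0.6 18.8 53. ] [42 46 47]
278 [ 0.6 18.3 54.9] [71 74 77]
281 [ 0.6 17.6 56.1] [100 104 109]
284 [ 0.6 16.6 56.6] [119 126 132]
287 [ 0.6 15.5 56.8] [136 144 149]
[[ 0.66093677 18.07062286 38.7421209 ]] [[ 0.68333169 26.21464253 28.7421209 ]]
```

Emit:
step_arm:
  plan:
    - [-1, 0.06, 0, 0, 0, 0, 0]
    - [-1, 0, 0, 0.7, 0, 0, 0]
    - [-1, 0, 0, 0.7, 0, 0, 0]
    - [-1, 0, 0, 0.6, 0, 0, 0]
    - [-1, 0, 0, 0.4, 0, 0, 0]
    - [-1, 0, 0, 0.2, 0, 0, 0]
    - [-1, 0, 0, 0, 0, 0, 0]

```text
t: 11.72
ee_pos: [664.8, -96.2, 20.7]
orientation: [-2.218, -2.225, 0.0]
ft_force: [0.0, 0.6, -1.2]
width: 39.4
grasp_force: 30.0
```

Emit:
step_arm:
  plan:
    - [-1, 0, 0, 0.1, 0, 0, 0]
    - [-1, 0, 0, 0.1, 0, 0, 0]
    - [-1, 0, 0, 0.08, 0, 0, 0]
    - [-1, 0, 0, 0.08, 0, 0, 0]
    - [-1, 0, 0, 0, 0, 0, 0]

```text
t: 12.35
ee_pos: [665.6, -96.8, 3.2]
orientation: [2.217, 2.224, 0.001]
ft_force: [1.0, -1.2, 3.1]
width: 40.0
grasp_force: 30.0
```

Emit:
step_arm:
  plan:
    - [-1, 0, 0, 0.08, 0, 0, 0]
    - [-1, 0, 0, 0.08, 0, 0, 0]
    - [-1, 0, 0, 0.06, 0, 0, 0]
    - [-1, 0, 0, 0, 0, 0, 0]
    - [-1, 0, 0, 0, 0, 0, 0]

```text
t: 12.98
ee_pos: [665.6, -96.8, -7.9]
orientation: [2.217, 2.224, 0.001]
ft_force: [1.1, 0.3, 5.1]
width: 40.0
grasp_force: 30.0
```

```bash
python3 - <<'E'
from h import *
o,d=look("w5");P=cloud(d);go(o,664.7,-99.6,-8,1.571)
for v in range(150,300,5):print(v,(np.nanmedian(P[v,305:330],0)).round(1),d["pixels"][v,310])
E
```

```text
units tx -0.05 ty -0.02 tz 0.00  wz 0.02 (theta 1.574) pos [665.6 -96.8  -7.9] F [1.1 0.3 5.1] w 40.0 t 12.97
150 [666.1 -34.1   2.7] [26 64 61]
155 [666.1 -36.3   2.6] [26 64 61]
160 [666.1 -38.6   2.6] [25 62 60]
165 [666.1 -40.8   2.8] [28 64 62]
170 [666.1 -43.1   2.5] [30 64 64]
175 [666.1 -45.3   2.6] [28 64 62]
180 [666.1 -47.6   2.8] [28 65 62]
185 [666.1 -49.9   2.8] [30 65 64]
190 [666.2 -52.2   2.5] [29 64 61]
195 [666.1 -52.9  12.6] [116 119 121]
200 [666.1 -54.7  15.1] [220 224 225]
205 [666.1 -56.7  16.3] [248 250 251]
210 [666.1 -58.9  16.2] [248 250 251]
215 [666.2 -61.1  16. ] [249 250 251]
220 [666.2 -62.8  18.7] [162 166 161]
225 [666.1 -59.1  43.3] [255 255 255]
230 [666.1 -59.9  47.5] [255 255 255]
235 [666.1 -61.8  47.4] [255 255 255]
240 [666.1 -63.8  47. ] [255 255 255]
245 [666.1 -66.4  44.5] [255 255 255]
250 [666.1 -69.3  41.6] [255 255 255]
255 [666.1 -72.2  38.7] [255 255 255]
260 [666.2 -75.6  34.7] [255 255 255]
265 [666.2 -78.1  33.6] [106 109 108]
270 [666.2 -78.1  39.4] [40 44 45]
275 [666.1 -78.   45.3] [44 47 46]
280 [666.1 -79.   47.9] [ 95 101 106]
285 [666.1 -80.5  49. ] [133 138 145]
290 [666.2 -82.5  49.1] [138 147 152]
295 [666.  -84.3  49.6] [145 153 160]
```

View pics/w5.png

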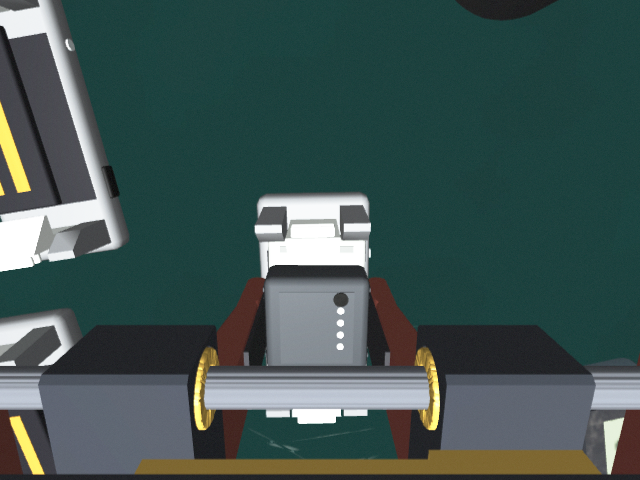

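The far catch is over the ledge (rows 245–265), but the pack sits about 3 mm toward +y. I'll slide it back to the middle before letting go.

Emit:
step_arm:
  plan:
    - [-1, -0.03, -0.01, 0, 0, 0, 0]
    - [-1, -0.03, 0, 0, 0, 0, 0]
    - [-1, 0, 0, 0, 0, 0, 0]
    - [-1, 0, 0, 0, 0, 0, 0]

```text
t: 13.52
ee_pos: [664.9, -98.9, -7.9]
orientation: [2.218, 2.224, 0.002]
ft_force: [0.5, 3.1, 6.1]
width: 39.9
grasp_force: 30.0
```

Emit:
step_arm:
  plan:
    - [0.3, 0, 0, 0, 0, 0, 0]
    - [0.3, 0, 0, 0, 0, 0, 0]
    - [0.3, 0, 0, 0, 0, 0, 0]
    - [0.3, 0, 0, 0, 0, 0, 0]
    - [0.3, 0, 0, -0.3, 0, 0, 0]
    - [0.3, 0, 0, -0.7, 0, 0, 0]
    - [0.3, 0, 0, -0.9, 0, 0, 0]
    - [0.3, 0, 0, -0.9, 0, 0, 0]
    - [0.3, 0, 0, 0, 0, 0, 0]

```text
t: 14.65
ee_pos: [667.5, -100.1, 137.4]
orientation: [2.213, 2.219, 0.008]
ft_force: [-0.2, 0.1, 0.3]
width: 57.3
grasp_force: 0.0
```

```bash
python3 - <<'E'
from h import *
from workcell import vision
o,d=look("w6");P=cloud(d);go(o,700,175,-8,0.07)
for v in range(150,400,6):print(v,(np.nanmedian(P[v,305:330],0)).round(1),d["pixels"][v,310])
E
```

```text
units tx 5.50 ty 0.67 tz 2.91  wz 12.53 (theta 1.574) pos [ 667.5 -100.1  137.4] F [-0.2  0.1  0.3] w 57.3 t 14.65
150 [669.7 -45.3   2.5] [26 66 61]
156 [669.4 -50.    2.6] [24 63 59]
162 [669.3 -53.8  14.7] [198 205 208]
168 [669.3 -58.2  16.4] [251 252 253]
174 [668.9 -59.4  47.5] [255 255 255]
180 [669.  -63.6  47. ] [255 255 255]
186 [669.  -68.6  42. ] [255 255 255]
192 [669.1 -73.7  37.1] [255 255 255]
198 [669.2 -78.6  34.3] [255 255 255]
204 [669.  -80.3  49.5] [66 70 75]
210 [669.  -84.1  52.4] [160 167 174]
216 [669.  -88.4  52.6] [171 179 187]
222 [669.  -92.8  52.5] [173 181 188]
228 [669.4 -97.2  52.5] [170 178 183]
234 [ 669.1 -101.6   52.9] [165 174 181]
240 [ 669.1 -106.1   52.6] [163 172 177]
246 [ 669.1 -110.7   52.2] [162 170 177]
252 [ 669.1 -115.4   51.8] [144 152 159]
258 [ 669.7 -125.7   34.7] [239 243 241]
264 [ 669.3 -129.3   38.4] [255 255 255]
270 [ 669.3 -132.9   42. ] [255 255 255]
276 [ 668.9 -136.4   45.7] [255 255 255]
282 [ 669.3 -140.5   47.6] [255 255 255]
288 [ 669.8 -164.     2.4] [27 63 61]
294 [ 669.8 -169.8    2.2] [30 68 64]
300 [ 669.9 -175.3    2.6] [30 67 64]
306 [ 669.9 -181.2    2.5] [26 64 61]
312 [ 669.9 -187.     2.5] [29 66 64]
318 [ 669.9 -192.9    2.6] [28 65 63]
324 [ 670.  -198.8    2.6] [30 67 63]
330 [ 669.5 -204.7    2.7] [32 67 65]
336 [ 670.  -210.7    2.9] [29 65 61]
342 [ 670.  -216.7    3. ] [41 76 72]
348 [ 670.1 -222.9    2.8] [57 85 83]
354 [ 670.1 -229.3    2.6] [28 66 62]
360 [ 670.  -232.2    7.9] [ 34 100  82]
366 [666.9 -72.4 264.5] [59 59 63]
372 [666.9 -71.8 267.4] [ 91  95 101]
378 [666.8 -72.3 268.5] [ 98 100 108]
384 [666.8 -73.1 269.3] [161 167 178]
390 [666.8 -73.8 270.1] [190 197 211]
396 [666.8 -75.1 270. ] [190 198 213]
```

View pics/w6.png

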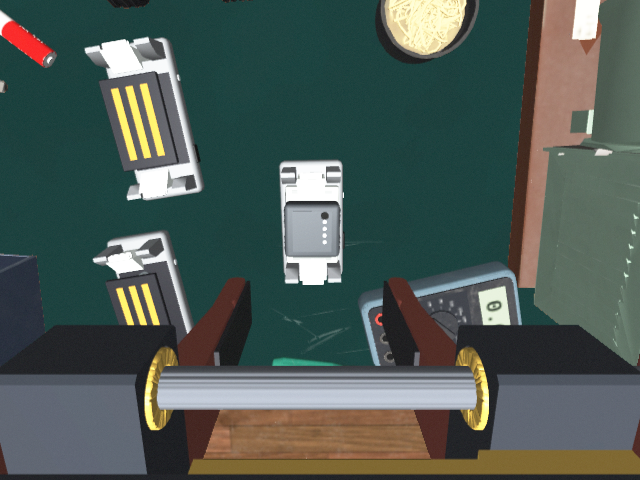

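Short pack is seated: its top is level at about 52 mm and the white noses cover both ledges (rows 186–198 and 258–276). Next is the long pack.

Emit:
step_arm:
  plan:
    - [0.5, 0.92, 0.12, 0, 0, 0, 0]
    - [0.5, 0.92, 0.12, 0, 0, 0, 0]
    - [0.5, 0.92, 0.12, 0, 0, 0, 0]
    - [0.5, 0.92, 0.12, 0, 0, 0, 0]
    - [0.5, 0.92, 0.12, 0, 0, 0, 0]
    - [0.5, 0.92, 0.12, 0, 0, 0, 0]
    - [0.5, 0, 0, 0, 0, 0, 0.96]
    - [0.5, 0, 0, 0, 0, 0, 0.96]
    - [0.5, 0, 0, 0, 0, 0, 0.96]
    - [0.5, 0, 0, 0, 0, 0, 0.96]
    - [0.5, 0, 0, 0, 0, 0, 0.96]
    - [0.5, 0, 0, 0, 0, 0, 0.96]
    - [0.5, 0, 0, 0, 0, 0, 0.96]
    - [0.5, 0, 0, 0, 0, 0, 0.96]
    - [0.5, 0, 0, 0, 0, 0, 0.96]
    - [0.5, 0, 0, 0, 0, 0, 0.96]
    - [0.5, 0, 0, 0, 0, 0, 0.96]
    - [0.5, 0, 0, 0, 0, 0, 0.96]
    - [0.5, 0, 0, 0, 0, 0, 0.96]
    - [0.5, 0, 0, 0, 0, 0, 0]

```text
t: 17.2
ee_pos: [698.5, 176.2, 130.3]
orientation: [3.139, 0.121, -0.004]
ft_force: [-0.2, 1.3, 0.3]
width: 65.7
grasp_force: 0.0
```

Emit:
step_arm:
  plan:
    - [0.5, 0, 0, 0, 0, 0, 0]

```text
t: 17.32
ee_pos: [699.0, 176.4, 130.9]
orientation: [3.139, 0.123, -0.002]
ft_force: [0.2, -0.1, -0.1]
width: 65.7
grasp_force: 0.0
```

```bash
python3 - <<'E'
from h import *
o,d=look("w7");go(o,700.5,175,-29.5,0.067)
I=d["pixels"];q=proj(box(96,40,0,28,(700.5,175,.067)),d,d["T"]);r=np.r_[q.min(0)-25,q.max(0)+25].astype(int);r=np.maximum(r,0);print(r)
m=packmask(d,r);x,f=fitpack(m,d,d["T"],96,(700.5,175,.067),S=2);print(m.sum(),x,f);go(o,x[0],x[1],-29.5,x[2])
E
```

```text
units tx 0.03 ty 0.03 tz 3.21  wz 0.09 (theta 0.078) pos [699.  176.4 130.9] F [ 0.2 -0.1 -0.1] w 65.7 t 17.32
[266 132 371 309]
6079 [6.99870153e+02 1.75067563e+02 8.25304421e-02] 0.037670668214559555
units tx 0.02 ty 0.03 tz 3.21  wz -0.04 (theta 0.078) pos [699.  176.4 130.9] F [ 0.2 -0.1 -0.1] w 65.7 t 17.32
```

Emit:
step_arm:
  plan:
    - [0.5, 0.02, 0.03, 0.8, 0, 0, 0]
    - [0.5, 0, 0, 0.8, 0, 0, 0]
    - [0.5, 0, 0, 0.7, 0, 0, 0]
    - [0.5, 0, 0, 0.5, 0, 0, 0]
    - [0.5, 0, 0, 0.3, 0, 0, 0]
    - [0.5, 0, 0, 0.1, 0, 0, 0]
    - [0.5, 0, 0, 0, 0, 0, 0]
    - [-1, 0, 0, 0, 0, 0, 0]
    - [-1, 0, 0, 0, 0, 0, 0]
    - [-1, 0, 0, 0, 0, 0, 0]
    - [-1, 0, 0, 0, 0, 0, 0]
    - [-1, 0, 0, 0, 0, 0, 0]

```text
t: 18.88
ee_pos: [701.0, 175.1, -27.6]
orientation: [-3.139, -0.119, -0.001]
ft_force: [-1.6, -0.2, 5.7]
width: 39.7
grasp_force: 30.0
```

Emit:
step_arm:
  plan:
    - [-1, 0, 0, -0.5, 0, 0, 0]
    - [-1, 0, 0, -0.9, 0, 0, 0]
    - [-1, 0, 0, -0.9, 0, 0, 0]
    - [-1, 0, 0, -0.9, 0, 0, -0.9]
    - [-1, 0, 0, -0.6, 0, 0, -1]
    - [-1, 0, 0, 0, 0, 0, -1]
    - [-1, 0, 0, 0, 0, 0, -1]
    - [-1, 0, 0, 0, 0, 0, -1]
    - [-1, 0, 0, 0, 0, 0, -1]
    - [-1, 0, 0, 0, 0, 0, -1]
    - [-1, 0, 0, 0, 0, 0, -1]
    - [-1, 0, 0, 0, 0, 0, -1]
    - [-1, 0, 0, 0, 0, 0, -1]
    - [-1, 0, 0, 0, 0, 0, -1]
    - [-1, 0, 0, 0, 0, 0, -1]
    - [-1, 0, 0, 0, 0, 0, -1]
    - [-1, 0, 0, 0, 0, 0, -1]

```text
t: 21.0
ee_pos: [700.5, 175.0, 163.0]
orientation: [2.016, 2.409, 0.001]
ft_force: [-0.1, -0.3, -1.2]
width: 39.9
grasp_force: 30.0
```

Emit:
step_arm:
  plan:
    - [-1, -0.74, -0.45, 0, 0, 0, 0]
    - [-1, -0.74, -0.45, 0, 0, 0, 0]
    - [-1, -0.74, -0.45, 0, 0, 0, 0]
    - [-1, -0.74, -0.45, 0, 0, 0, 0]
    - [-1, -0.74, -0.45, 0, 0, 0, 0]
    - [-1, -0.74, -0.45, 0, 0, 0, 0]
    - [-1, -0.74, -0.45, 0, 0, 0, 0]
    - [-1, -0.74, -0.45, 0, 0, 0, 0]
    - [-1, -0.74, -0.45, 0, 0, 0, 0]
    - [-1, -0.74, -0.45, 0, 0, 0, 0]
    - [-1, 0, 0, 0, 0, 0, 0]
    - [-1, 0, 0, 0, 0, 0, 0]
    - [-1, 0, 0, 0, 0, 0, 0]

```text
t: 22.62
ee_pos: [543.2, -227.2, 162.1]
orientation: [2.019, 2.406, 0.0]
ft_force: [-0.5, 0.7, -1.7]
width: 39.8
grasp_force: 30.0
```

```bash
python3 - <<'E'
from h import *
o,d=look("w8");go(o,531.5,-177.6,100,1.742)
E
```

```text
units tx 1.02 ty -0.06 tz 1.24  wz 0.03 (theta 1.745) pos [ 543.2 -227.2  162.1] F [-0.5  0.7 -1.7] w 39.8 t 22.62
```

View pics/w8.png

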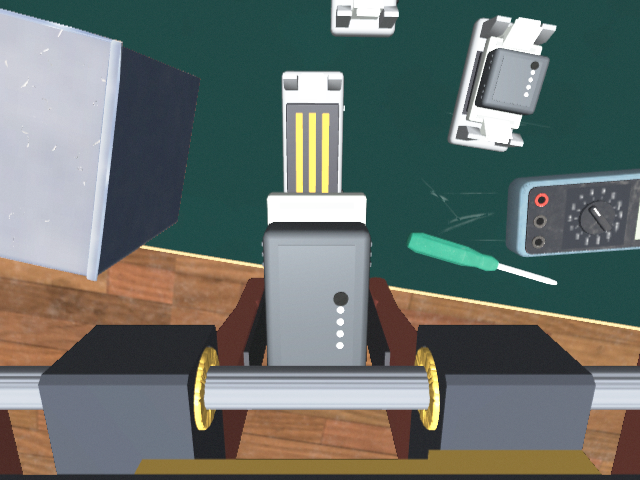

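Dock L's strips are visible ahead (rows 113–192) and the pack's front edge is near row 195. I'll measure in tool axes.

```bash
cat >> h.py <<'E'
def toolmeas(o,d,L,u0=300,u1=335,vb=(20,190)):
    R=Ro.from_rotvec(o["orientation"]).as_matrix();P=cloud(d);Q=(P-o["ee_pos"])@R  # tool coords
    # held pack: ledge/body step and foot front
    for v in range(188,245,4):print(v,np.nanmedian(Q[v,u0:u1],0).round(1),d["pixels"][v,305])
    D=dict(d);I=d["pixels"].astype(int)
    m=np.zeros(I.shape[:2],bool);m[vb[0]:vb[1],270:365]=((I[...,0]-I[...,2]>60)&(I[...,0]>120))[vb[0]:vb[1],270:365]
    ys,xs=np.nonzero(m);W=onplane(np.c_[xs,ys].astype(float),d,d["T"],43);q=(W-o["ee_pos"])@R
    k=q[:,0]>np.percentile(q[:,0],10)
    lat=[(np.percentile(q[(abs(q[:,0]-s)<2),1],[0,100])).mean() for s in np.linspace(q[:,0].min()+3,q[:,0].max()-3,6)]
    print("brass far end x",q[:,0].max(),"lat",np.round(lat,2),"slope",(lat[-1]-lat[0])/(np.ptp(q[:,0])-6))
    return Q
E
python3 - <<'E'
from h import *
o,d=pickle.load(open("w8.pkl","rb"));Q=toolmeas(o,d,96)
for v in range(60,90,2):print(v,np.nanmedian(Q[v,300:330],0).round(1))
b=Q[10:280,0:125].reshape(-1,3);P=cloud(d)[10:280,0:125].reshape(-1,3);k=P[:,2]>130
print("box max lat (tool y; sign)",np.nanpercentile(b[k][:,1],[0,2,98,100]),np.nanmax(P[k][:,0]),np.nanmedian(P[k][:,2]))
m=packmask(d,(262,185,372,300),50)
E
```

```text
188 [ 26.5   0.8 120.8] [124 126 134]
192 [ 23.3   0.4 120.9] [119 120 121]
196 [ 46.1   0.6 -37. ] [252 253 251]
200 [ 44.6   0.6 -37.6] [255 255 255]
204 [ 43.2   0.6 -38.2] [253 254 253]
208 [ 41.5   0.6 -38.2] [253 254 254]
212 [ 39.9   0.6 -37.9] [255 255 255]
216 [ 38.2   0.6 -37.9] [255 255 255]
220 [ 36.6   0.6 -37.8] [255 255 255]
224 [ 36.5   0.6 -44.5] [48 49 53]
228 [ 36.5   0.8 -51. ] [50 53 56]
232 [ 35.9   0.6 -54.4] [100 106 111]
236 [ 34.6   0.6 -55.4] [143 150 156]
240 [ 33.2   0.6 -55.6] [169 178 186]
244 [ 31.7   0.6 -55.8] [164 172 179]
brass far end x 82.76535185033212 lat [-3.08 -3.05 -3.03 -3.01 -2.99 -2.97] slope 0.002248010100299289
60 [125.2  -1.3 159.5]
62 [123.7  -1.3 159.1]
64 [122.2  -1.3 159.6]
66 [120.7  -1.3 159.6]
68 [119.2  -1.3 159.4]
70 [117.7  -1.3 159.8]
72 [114.7  -1.6 147.3]
74 [109.4  -1.1 115.1]
76 [108.   -1.1 114.9]
78 [106.7  -1.1 114.9]
80 [105.3  -1.1 114.3]
82 [104.1  -1.1 115.8]
84 [102.8  -1.1 117.1]
86 [101.6  -1.1 118.4]
88 [100.3  -1.1 119.2]
box max lat (tool y; sign) [-176.10391373 -167.33847551  -99.38391292  -93.25751366] 432.0487661179026 144.63767832228748
```

Emit:
step_arm:
  plan:
    - [-1, 0.51, -0.036, 0, 0, 0, 0]
    - [-1, 0.51, -0.036, 0, 0, 0, 0]
    - [-1, 0, 0, 0.6, 0, 0, 0]
    - [-1, 0, 0, 0.6, 0, 0, 0]
    - [-1, 0, 0, 0, 0, 0, 0]
    - [-1, 0, 0, 0, 0, 0, 0]
    - [-1, 0, 0, 0, 0, 0, 0]

```text
t: 23.55
ee_pos: [531.3, -178.6, 103.1]
orientation: [2.019, 2.404, 0.001]
ft_force: [0.3, -0.3, -1.4]
width: 39.9
grasp_force: 30.0
```

```bash
python3 - <<'E'
from h import *
from workcell import vision
o,d=look("w9");go(o,531.5,-177.6,20,1.742)
R=Ro.from_rotvec(o["orientation"]).as_matrix();Q=(cloud(d)-o["ee_pos"])@R
for v in range(60,250,5):print(v,np.nanmedian(Q[v,305:330],0).round(1),d["pixels"][v,310])
E
```

```text
units tx 0.02 ty 0.01 tz 1.66  wz 0.02 (theta 1.744) pos [ 531.3 -178.6  103.1] F [ 0.3 -0.3 -1.4] w 39.9 t 23.55
60 [116.5   0.7 100.3] [34 75 69]
65 [113.3   0.7 100.2] [33 74 70]
70 [110.1   0.7  99.9] [35 74 72]
75 [107.    0.7 100.6] [31 75 72]
80 [103.8   0.7 100.2] [30 75 71]
85 [100.6   0.7 100.2] [35 78 73]
90 [ 97.3   0.7 100.2] [35 76 72]
95 [ 94.1   0.7 100.3] [32 76 72]
100 [ 90.8   0.7 100.5] [31 74 71]
105 [ 87.5   0.7 100.3] [33 74 71]
110 [ 84.2   0.4 100.3] [31 75 70]
115 [ 80.8   1.1 100.2] [34 76 74]
120 [ 77.4   0.8 100.5] [32 76 71]
125 [ 74.1   0.8 100.4] [30 76 71]
130 [ 70.6   0.8 100.3] [31 75 73]
135 [ 67.2   0.8 100.5] [28 71 68]
140 [64.1  0.8 88.2] [238 240 242]
145 [60.8  0.8 86.8] [254 254 255]
150 [59.1  0.7 55.7] [255 255 255]
155 [56.2  0.7 55.5] [255 255 255]
160 [53.   0.4 57.7] [255 255 255]
165 [49.7  0.7 60.9] [255 255 255]
170 [46.2  0.7 64.8] [255 255 255]
175 [40.5  0.8 86.5] [132 132 139]
180 [39.8  0.8 64.5] [75 75 81]
185 [36.9  1.1 62. ] [130 130 138]
190 [33.7  0.8 62.1] [128 129 135]
195 [ 46.4   0.6 -36.3] [189 196 189]
200 [ 44.7   0.6 -37.8] [255 255 255]
205 [ 42.8   0.6 -38.4] [253 253 253]
210 [ 40.6   0.6 -37.8] [255 255 255]
215 [ 38.6   0.6 -37.6] [255 255 255]
220 [ 36.5   0.6 -37.7] [255 255 255]
225 [ 36.6   0.8 -46.5] [49 49 53]
230 [ 36.3   0.6 -53.3] [66 72 73]
235 [ 35.    0.6 -55.4] [134 140 146]
240 [ 33.2   0.6 -55.8] [167 177 184]
245 [ 31.4   0.6 -56. ] [153 162 168]
```

Emit:
step_arm:
  plan:
    - [-1, 0, 0, 0.5, 0, 0, 0]
    - [-1, 0, 0, 0.5, 0, 0, 0]
    - [-1, 0, 0, 0.4, 0, 0, 0]
    - [-1, 0, 0, 0.26, 0, 0, 0]
    - [-1, 0, 0, 0, 0, 0, 0]

```text
t: 24.22
ee_pos: [530.1, -178.5, 18.5]
orientation: [-2.021, -2.404, 0.001]
ft_force: [0.4, 0.9, -0.2]
width: 39.5
grasp_force: 30.0
```

Emit:
step_arm:
  plan:
    - [-1, 0, 0, 0.1, 0, 0, 0]
    - [-1, 0, 0, 0.1, 0, 0, 0]
    - [-1, 0, 0, 0.08, 0, 0, 0]
    - [-1, 0, 0, 0.08, 0, 0, 0]
    - [-1, 0, 0, 0.08, 0, 0, 0]
    - [-1, 0, 0, 0.06, 0, 0, 0]
    - [-1, 0, 0, 0.04, 0, 0, 0]
    - [-1, 0, 0, 0, 0, 0, 0]
    - [-1, 0, 0, 0, 0, 0, 0]

```text
t: 25.35
ee_pos: [531.4, -178.9, -6.8]
orientation: [2.02, 2.404, 0.001]
ft_force: [-2.0, 0.8, 18.7]
width: 39.8
grasp_force: 30.0
```

```bash
python3 - <<'E'
from h import *
o,d=look("w10");go(o,531.5,-177.6,-7,1.742)
R=Ro.from_rotvec(o["orientation"]).as_matrix();P=cloud(d);Q=(P-o["ee_pos"])@R
for v in range(180,270,5):print(v,np.nanmedian(Q[v,305:330],0).round(1),np.nanmedian(P[v,305:330,2]).round(1),d["pixels"][v,310])
E
```

```text
units tx 0.03 ty 0.01 tz 0.00  wz 0.02 (theta 1.744) pos [ 531.4 -178.9   -6.8] F [-2.   0.8 18.7] w 39.8 t 25.35
180 [ 54.6   0.6 -53.5] 46.6 [255 255 255]
185 [ 52.5   0.6 -51.5] 44.7 [255 255 255]
190 [ 50.4   0.6 -49.3] 42.4 [255 255 255]
195 [ 48.2   0.6 -47.1] 40.2 [255 255 255]
200 [ 45.9   0.6 -44.8] 37.9 [255 255 255]
205 [ 43.5   0.6 -42.4] 35.6 [251 252 251]
210 [ 40.6   0.6 -37.7] 30.9 [255 255 255]
215 [ 38.6   0.6 -37.8] 31.0 [255 255 255]
220 [ 36.6   0.6 -38. ] 31.2 [254 255 254]
225 [ 36.5   0.6 -46.4] 39.6 [38 40 44]
230 [ 36.3   0.6 -53.3] 46.5 [54 55 58]
235 [ 34.9   0.6 -55.2] 48.3 [107 113 120]
240 [ 33.2   0.6 -55.8] 49.0 [136 143 149]
245 [ 31.4   0.6 -56. ] 49.2 [126 134 139]
250 [ 29.5   0.6 -56.2] 49.4 [145 151 158]
255 [ 27.6   0.6 -55.9] 49.1 [144 152 158]
260 [ 25.8   0.8 -56.6] 49.8 [141 149 155]
265 [ 23.8   0.6 -56.2] 49.4 [141 148 153]
```

Emit:
step_arm:
  plan:
    - [0.3, 0, 0, 0, 0, 0, 0]
    - [0.3, 0, 0, 0, 0, 0, 0]
    - [0.3, 0, 0, 0, 0, 0, 0]
    - [0.3, 0, 0, 0, 0, 0, 0]
    - [0.3, 0, 0, -0.3, 0, 0, 0]
    - [0.3, 0, 0, -0.7, 0, 0, 0]
    - [0.3, 0, 0, -0.9, 0, 0, 0]
    - [0.3, 0, 0, -0.9, 0, 0, 0]
    - [0.3, 0, 0, -0.4, 0, 0, 0]
    - [0.3, 0, 0, 0, 0, 0, 0]
    - [0.3, 0, 0, 0, 0, 0, 0]

```text
t: 26.78
ee_pos: [529.8, -178.3, 151.3]
orientation: [-2.02, -2.405, 0.001]
ft_force: [-0.2, -0.8, 0.5]
width: 57.1
grasp_force: 0.0
```

```bash
python3 - <<'E'
from h import *
o,d=look("w11");go(o,395.1,210.4,-29,-.195)
R=Ro.from_rotvec(o["orientation"]).as_matrix();P=cloud(d);Q=(P-o["ee_pos"])@R
for v in range(140,310,6):print(v,np.nanmedian(Q[v,305:330],0).round(1),np.nanmedian(P[v,305:330,2]).round(1),d["pixels"][v,310])
E
```

```text
units tx 8.12 ty -1.31 tz 3.61  wz -10.02 (theta 1.744) pos [ 529.8 -178.3  151.3] F [-0.2 -0.8  0.5] w 57.1 t 26.77
140 [ 62.7   0.8 135.8] 15.5 [254 254 254]
146 [ 58.1   0.8 134. ] 17.3 [255 255 255]
152 [ 55.2   0.8 103.4] 47.9 [255 255 255]
158 [ 50.6   0.8 107.7] 43.6 [255 255 255]
164 [ 45.8   0.8 112.8] 38.5 [255 255 255]
170 [ 40.9   0.8 116.4] 34.9 [255 255 255]
176 [ 36.3   0.8 117. ] 34.3 [255 255 255]
182 [33.9  0.8 99.7] 51.6 [172 182 187]
188 [29.7  0.8 98.7] 52.6 [225 230 236]
194 [25.2  1.2 98.8] 52.4 [223 229 233]
200 [20.8  1.6 98.9] 52.4 [221 227 233]
206 [16.4  0.8 98.4] 52.9 [219 226 231]
212 [11.8  0.8 98.6] 52.6 [219 225 230]
218 [ 7.2  0.8 98.7] 52.5 [218 224 229]
224 [ 2.7  0.8 98.6] 52.6 [212 221 227]
230 [-2.   0.8 98.6] 52.6 [209 218 224]
236 [-6.7  0.9 98.7] 52.6 [209 218 223]
242 [-11.4   0.9  98.7] 52.5 [206 216 221]
248 [-16.2   0.9  98.8] 52.4 [200 211 220]
254 [-20.9   1.3  98.7] 52.6 [202 211 219]
260 [-25.9   1.3  99.1] 52.2 [198 208 215]
266 [-30.7   0.9  98.9] 52.4 [197 206 214]
272 [-35.6   0.9  98.9] 52.3 [176 184 194]
278 [-46.2   0.9 113.8] 37.5 [255 255 255]
284 [-50.1   0.9 110.2] 41.0 [255 255 255]
290 [-53.7   0.9 106.3] 45.0 [255 255 255]
296 [-57.8   0.9 103.7] 47.5 [255 255 255]
302 [-83.1   1.  148.4] 2.8 [44 90 86]
308 [-89.2   1.  148.6] 2.6 [42 88 86]
```

View pics/w11.png

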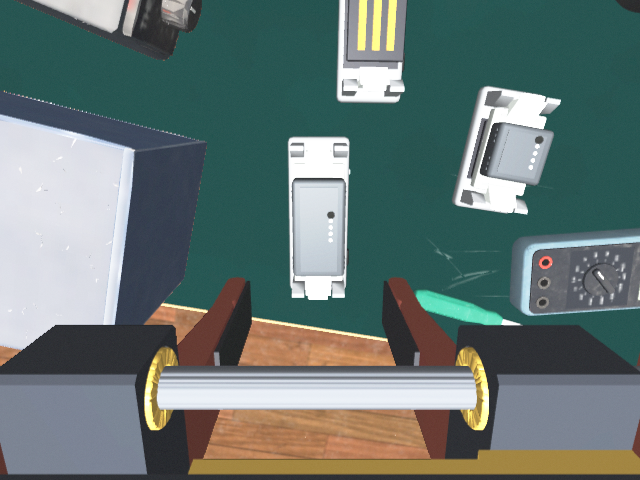

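The long pack is seated, level at about 52.5 mm with both noses over the ledges. Now the medium pack.

Emit:
step_arm:
  plan:
    - [0.5, 0.812, -0.131, 0, 0, 0, 0]
    - [0.5, 0.812, -0.131, 0, 0, 0, 0]
    - [0.5, 0.812, -0.131, 0, 0, 0, 0]
    - [0.5, 0.812, -0.131, 0, 0, 0, 0]
    - [0.5, 0.812, -0.131, 0, 0, 0, 0]
    - [0.5, 0.812, -0.131, 0, 0, 0, 0]
    - [0.5, 0.812, -0.131, 0, 0, 0, 0]
    - [0.5, 0.812, -0.131, 0, 0, 0, 0]
    - [0.5, 0.812, -0.131, 0, 0, 0, 0]
    - [0.5, 0.812, -0.131, 0, 0, 0, 0]

```text
t: 28.08
ee_pos: [394.6, 210.9, 150.7]
orientation: [-2.02, -2.405, 0.003]
ft_force: [0.4, 0.7, -0.2]
width: 65.6
grasp_force: 0.0
```

Emit:
step_arm:
  plan:
    - [0.5, 0, 0, 0, 0, 0, -1]
    - [0.5, 0, 0, 0, 0, 0, -1]
    - [0.5, 0, 0, 0, 0, 0, -1]
    - [0.5, 0, 0, 0, 0, 0, -1]
    - [0.5, 0, 0, 0, 0, 0, -1]
    - [0.5, 0, 0, 0, 0, 0, -1]
    - [0.5, 0, 0, 0, 0, 0, -1]
    - [0.5, 0, 0, 0, 0, 0, -1]
    - [0.5, 0, 0, 0, 0, 0, -1]
    - [0.5, 0, 0, 0, 0, 0, -1]
    - [0.5, 0, 0, 0, 0, 0, 0]
    - [0.5, 0, 0, 0, 0, 0, 0]
    - [0.5, 0, 0, 0, 0, 0, 0]

```text
t: 29.7
ee_pos: [395.8, 210.0, 151.5]
orientation: [-0.312, -3.126, 0.0]
ft_force: [-0.2, 0.7, 0.2]
width: 65.7
grasp_force: 0.0
```

```bash
python3 - <<'E'
from h import *
o,d=look("w12");go(o,395,210.4,-29,-.195)
q=proj(box(78,40,0,28,(395,210.4,-.195)),d,d["T"]);r=np.r_[q.min(0)-25,q.max(0)+25].astype(int);r=np.maximum(r,0);print(r)
m=packmask(d,r);x,f=fitpack(m,d,d["T"],78,(395,210.4,-.195),S=2);print(m.sum(),x,f);go(o,x[0],x[1],-29,x[2])
E
```

```text
units tx 0.02 ty 0.00 tz 3.61  wz -0.03 (theta 2.943) pos [395.8 210.  151.5] F [-0.2  0.7  0.2] w 65.7 t 29.7
[266 141 367 289]
4437 [ 3.94563507e+02  2.09964448e+02 -1.93548197e-01] 0.03646889701485634
units tx 0.02 ty -0.01 tz 3.61  wz -0.04 (theta 2.943) pos [395.8 210.  151.5] F [-0.2  0.7  0.2] w 65.7 t 29.7
```

View pics/w12.png

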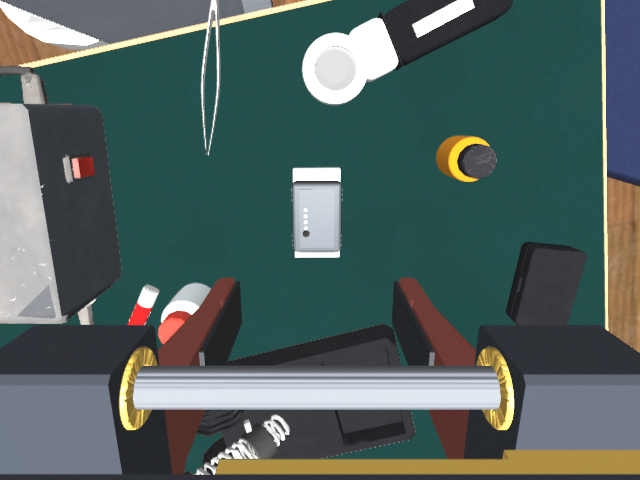

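The pack is centred between the open fingers at (317,213), and its surroundings are clear. Going down to grip.

Emit:
step_arm:
  plan:
    - [0.5, 0.02, 0, 0.8, 0, 0, 0]
    - [0.5, 0, 0, 0.8, 0, 0, 0]
    - [0.5, 0, 0, 0.8, 0, 0, 0]
    - [0.5, 0, 0, 0.6, 0, 0, 0]
    - [0.5, 0, 0, 0.4, 0, 0, 0]
    - [0.5, 0, 0, 0.2, 0, 0, 0]
    - [0.5, 0, 0, 0, 0, 0, 0]
    - [-1, 0, 0, 0, 0, 0, 0]
    - [-1, 0, 0, 0, 0, 0, 0]
    - [-1, 0, 0, 0, 0, 0, 0]
    - [-1, 0, 0, 0, 0, 0, 0]
    - [-1, 0, 0, 0, 0, 0, 0]

```text
t: 31.25
ee_pos: [395.3, 210.5, -27.7]
orientation: [0.31, 3.126, 0.001]
ft_force: [-0.0, 0.4, 6.7]
width: 39.8
grasp_force: 30.0
```

Emit:
step_arm:
  plan:
    - [-1, 0, 0, -0.5, 0, 0, 0]
    - [-1, 0, 0, -0.9, 0, 0, 0]
    - [-1, 0, 0, -0.9, 0, 0, 0.1]
    - [-1, 0, 0, -0.9, 0, 0, 1]
    - [-1, 0, 0, -0.6, 0, 0, 1]
    - [-1, 0, 0, 0, 0, 0, 1]
    - [-1, 0, 0, 0, 0, 0, 1]
    - [-1, 0, 0, 0, 0, 0, 1]
    - [-1, 0, 0, 0, 0, 0, 1]
    - [-1, 0, 0, 0, 0, 0, 1]
    - [-1, 0, 0, 0, 0, 0, 1]
    - [-1, 0, 0, 0, 0, 0, 1]
    - [-1, 0, 0, 0, 0, 0, 1]

```text
t: 32.88
ee_pos: [394.5, 210.0, 161.6]
orientation: [-2.04, -2.389, 0.001]
ft_force: [0.3, 0.2, -1.1]
width: 39.9
grasp_force: 30.0
```

Emit:
step_arm:
  plan:
    - [-1, -0.764, 0.277, 0, 0, 0, 0]
    - [-1, -0.764, 0.277, 0, 0, 0, 0]
    - [-1, -0.764, 0.277, 0, 0, 0, 0]
    - [-1, -0.764, 0.277, 0, 0, 0, 0]
    - [-1, -0.764, 0.277, 0, 0, 0, 0]
    - [-1, -0.764, 0.277, 0, 0, 0, 0]
    - [-1, -0.764, 0.277, 0, 0, 0, 0]
    - [-1, -0.764, 0.277, 0, 0, 0, 0]
    - [-1, 0, 0, 0, 0, 0, 0]
    - [-1, 0, 0, 0, 0, 0, 0]
    - [-1, 0, 0, 0, 0, 0, 0]

```text
t: 34.25
ee_pos: [552.6, -72.7, 161.6]
orientation: [-2.034, -2.393, 0.001]
ft_force: [-0.2, 0.5, -1.2]
width: 40.0
grasp_force: 30.0
```

```bash
python3 - <<'E'
from h import *
o,d=look("w13");go(o,545,-24.6,20,1.73)
Q=toolmeas(o,d,78,vb=(20,200))
for v in range(70,110,3):print(v,np.nanmedian(Q[v,300:330],0).round(1))
E
```

```text
units tx 0.97 ty 0.01 tz 2.83  wz 0.02 (theta 1.733) pos [552.6 -72.7 161.6] F [-0.2  0.5 -1.2] w 40.0 t 34.25
188 [ 26.6   0.8 120.2] [255 249 119]
192 [ 23.4   0.8 120.3] [114 115 123]
196 [ 20.2   0.8 120.4] [114 116 123]
200 [ 12.6   0.9 145.6] [252 252 253]
204 [ 12.8   0.9 126.1] [255 255 255]
208 [ 10.1   0.9 122.9] [255 255 255]
212 [ 39.5   0.6 -36.3] [154 158 155]
216 [ 38.2   0.6 -37.7] [255 255 255]
220 [ 36.6   0.6 -38.1] [248 250 250]
224 [ 34.9   0.6 -38. ] [247 250 249]
228 [ 33.2   0.8 -37.8] [255 255 255]
232 [ 31.5   0.6 -37.7] [255 255 255]
236 [ 29.9   0.6 -37.9] [255 255 255]
240 [ 29.5   0.6 -42.6] [40 44 46]
244 [ 29.6   0.6 -48.5] [44 47 49]
brass far end x 72.71595020613663 lat [0.45 0.44 0.43 0.43 0.42 0.41] slope -0.0009126161823500025
70 [117.6  -1.3 158.8]
73 [115.3  -1.3 158.8]
76 [113.   -1.3 158.6]
79 [110.7  -1.3 158.8]
82 [108.4  -1.3 159. ]
85 [106.   -0.9 158.3]
88 [102.7  -1.2 146.2]
91 [ 97.8  -1.1 114.2]
94 [ 95.8  -1.1 114.5]
97 [ 93.7  -1.1 114.7]
100 [ 91.8  -1.1 116.8]
103 [ 89.8  -1.1 118.8]
106 [ 87.8  -1.1 120.9]
109 [ 85.8  -1.1 122.9]
```

Emit:
step_arm:
  plan:
    - [-1, 0.47, 0, 0, 0, 0, 0]
    - [-1, 0.47, 0, 0, 0, 0, 0]
    - [-1, 0, 0, 0.6, 0, 0, 0]
    - [-1, 0, 0, 0.6, 0, 0, 0]
    - [-1, 0, 0, 0.6, 0, 0, 0]
    - [-1, 0, 0, 0, 0, 0, 0]
    - [-1, 0, 0, 0, 0, 0, 0]
    - [-1, 0, 0, 0, 0, 0, 0]

```text
t: 35.3
ee_pos: [546.9, -27.1, 73.2]
orientation: [2.034, 2.392, 0.002]
ft_force: [-0.2, -0.5, -1.6]
width: 39.4
grasp_force: 30.0
```

```bash
python3 - <<'E'
from h import *
o,d=look("w14");go(o,545,-24.6,20,1.73)
R=Ro.from_rotvec(o["orientation"]).as_matrix();P=cloud(d);Q=(P-o["ee_pos"])@R
for v in list(range(120,215,4))+[240,244,248]:print(v,np.nanmedian(Q[v,305:330],0).round(1),np.nanmedian(P[v,305:330,2]).round(1),d["pixels"][v,310])
E
```

```text
units tx 0.06 ty -0.03 tz 1.06  wz 0.02 (theta 1.732) pos [546.9 -27.1  73.2] F [-0.2 -0.5 -1.6] w 39.4 t 35.3
120 [77.   0.7 70.5] 2.6 [40 83 80]
124 [74.5  0.7 70.6] 2.5 [37 82 78]
128 [72.1  1.  70.6] 2.6 [37 82 78]
132 [69.6  0.7 70.6] 2.6 [38 83 77]
136 [67.1  0.7 70.5] 2.7 [40 83 78]
140 [64.6  0.7 70.5] 2.7 [37 83 78]
144 [62.1  0.7 70.7] 2.4 [40 84 80]
148 [59.6  0.7 70.6] 2.6 [62 92 90]
152 [57.8  0.7 58.4] 14.8 [248 249 250]
156 [55.5  0.7 57.2] 15.9 [255 255 255]
160 [53.1  0.7 57. ] 16.2 [255 255 255]
164 [53.3  0.7 26.3] 46.9 [255 255 255]
168 [51.2  0.7 25.5] 47.6 [255 255 255]
172 [49.   0.7 25.4] 47.8 [255 255 255]
176 [46.6  0.7 27.7] 45.4 [255 255 255]
180 [44.1  0.7 30.3] 42.8 [255 255 255]
184 [41.5  0.7 32.5] 40.6 [255 255 255]
188 [38.8  0.7 35.5] 37.6 [255 255 255]
192 [33.2  0.8 56.8] 16.4 [144 146 153]
196 [30.7  0.8 56.8] 16.4 [144 145 153]
200 [32.5  0.7 32. ] 41.1 [135 136 142]
204 [30.2  0.7 32. ] 41.1 [141 141 150]
208 [27.9  0.7 31.8] 41.3 [134 137 143]
212 [ 39.5   0.6 -36.3] 109.4 [189 192 188]
240 [ 29.5   0.6 -42.6] 115.8 [50 51 54]
244 [ 29.5   0.6 -48.1] 121.3 [57 58 62]
248 [ 29.4   0.6 -53.1] 126.3 [70 74 77]
```

Emit:
step_arm:
  plan:
    - [-1, 0.024, 0, 0.4, 0, 0, 0]
    - [-1, 0, 0, 0.4, 0, 0, 0]
    - [-1, 0, 0, 0.26, 0, 0, 0]
    - [-1, 0, 0, 0, 0, 0, 0]
    - [-1, 0, 0, 0, 0, 0, 0]

```text
t: 35.98
ee_pos: [546.2, -26.1, 19.4]
orientation: [2.035, 2.392, 0.001]
ft_force: [1.1, 0.3, -2.7]
width: 39.9
grasp_force: 30.0
```

Emit:
step_arm:
  plan:
    - [-1, 0, 0, 0.1, 0, 0, 0]
    - [-1, 0, 0, 0.1, 0, 0, 0]
    - [-1, 0, 0, 0.08, 0, 0, 0]
    - [-1, 0, 0, 0.08, 0, 0, 0]
    - [-1, 0, 0, 0.08, 0, 0, 0]
    - [-1, 0, 0, 0.06, 0, 0, 0]
    - [-1, 0, 0, 0.04, 0, 0, 0]
    - [-1, 0, 0, 0, 0, 0, 0]
    - [-1, 0, 0, 0, 0, 0, 0]

```text
t: 37.1
ee_pos: [546.5, -26.1, -6.8]
orientation: [2.034, 2.392, 0.001]
ft_force: [-2.5, -0.8, 20.2]
width: 39.6
grasp_force: 30.0
```

```bash
python3 - <<'E'
from h import *
o,d=look("w15");go(o,545,-24.6,-7,1.73)
R=Ro.from_rotvec(o["orientation"]).as_matrix();P=cloud(d);Q=(P-o["ee_pos"])@R
for v in range(190,270,5):print(v,np.nanmedian(Q[v,305:330],0).round(1),np.nanmedian(P[v,305:330,2]).round(1),d["pixels"][v,310])
E
```

```text
units tx 0.03 ty -0.02 tz 0.00  wz 0.02 (theta 1.732) pos [546.5 -26.1  -6.8] F [-2.5 -0.8 20.2] w 39.6 t 37.1
190 [ 51.2   0.6 -54.6] 47.8 [255 255 255]
195 [ 49.3   0.6 -54.2] 47.4 [255 255 255]
200 [ 47.6   0.6 -54.3] 47.5 [255 255 255]
205 [ 45.3   0.6 -52.1] 45.3 [255 255 255]
210 [ 43.    0.6 -49.8] 43.0 [255 255 255]
215 [ 40.7   0.6 -47.4] 40.7 [255 255 255]
220 [ 38.1   0.4 -44.7] 37.9 [255 255 255]
225 [ 34.6   0.6 -38.2] 31.5 [251 253 252]
230 [ 32.4   0.6 -37.8] 31.0 [255 255 255]
235 [ 30.2   0.6 -37.5] 30.7 [255 255 255]
240 [ 29.5   0.6 -42.6] 35.9 [42 43 44]
245 [ 29.5   0.6 -49.5] 42.7 [45 46 49]
250 [ 28.9   0.6 -54.1] 47.3 [81 85 88]
255 [ 27.4   0.6 -55.4] 48.6 [131 137 143]
260 [ 25.6   0.6 -55.8] 49.0 [147 154 161]
265 [ 23.9   0.6 -56.4] 49.6 [152 160 166]
```

The nose is over the ledge and the pack is at the bed's stop. I'll release, back off and inspect all three.

Emit:
step_arm:
  plan:
    - [0.3, 0, 0, 0, 0, 0, 0]
    - [0.3, 0, 0, 0, 0, 0, 0]
    - [0.3, 0, 0, 0, 0, 0, 0]
    - [0.3, 0, 0, 0, 0, 0, 0]
    - [0.3, 0, 0, -0.3, 0, 0, 0]
    - [0.3, 0, 0, -0.7, 0, 0, 0]
    - [0.3, 0, 0, -0.9, 0, 0, 0]
    - [0.3, 0, 0, -0.9, 0, 0, 0]
    - [0.3, 0, 0, -0.4, 0, 0, 0]
    - [0.3, 0, 0, 0, 0, 0, 0]
    - [0.3, 0, 0, 0, 0, 0, 0]

```text
t: 38.52
ee_pos: [545.0, -26.0, 151.3]
orientation: [-2.035, -2.393, 0.001]
ft_force: [0.4, -0.4, -0.4]
width: 56.9
grasp_force: 0.0
```

```bash
python3 - <<'E'
from h import *
o,d=look("w16");R=Ro.from_rotvec(o["orientation"]).as_matrix();P=cloud(d);Q=(P-o["ee_pos"])@R
for v in range(140,310,6):print(v,np.nanmedian(Q[v,305:330],0).round(1),np.nanmedian(P[v,305:330,2]).round(1))
E
```

```text
140 [ 62.3   0.8 148.9] 2.4
146 [ 57.9   0.8 139.3] 12.0
152 [ 53.4   0.8 135.1] 16.2
158 [ 50.9   0.8 103.8] 47.5
164 [ 46.5   0.8 104.7] 46.7
170 [ 41.6   0.8 109.6] 41.7
176 [ 36.6   0.8 114.8] 36.5
182 [ 31.7   0.8 117.1] 34.2
188 [ 29.2   0.8 102.2] 49.1
194 [25.2  0.8 99.3] 52.1
200 [20.8  0.8 98.8] 52.5
206 [16.4  0.8 98.6] 52.7
212 [11.8  0.8 98.6] 52.7
218 [ 7.3  0.8 98.6] 52.7
224 [ 2.7  0.8 98.7] 52.6
230 [-2.   0.9 98.6] 52.7
236 [-6.7  0.9 98.7] 52.6
242 [-11.3   0.9  98.6] 52.7
248 [-16.1   0.9  98.6] 52.7
254 [-20.9   0.9  98.5] 52.8
260 [-25.9   0.5  99.1] 52.2
266 [-35.6   0.9 113.2] 38.1
272 [-39.6   0.9 109.8] 41.5
278 [-43.3   0.9 106. ] 45.3
284 [-47.5   0.9 103.8] 47.5
290 [-71.3   1.  148.8] 2.5
296 [-77.4   1.  149. ] 2.2
302 [-83.1   1.  148.4] 2.9
308 [-89.4   1.  148.9] 2.4
```

View pics/w16.png

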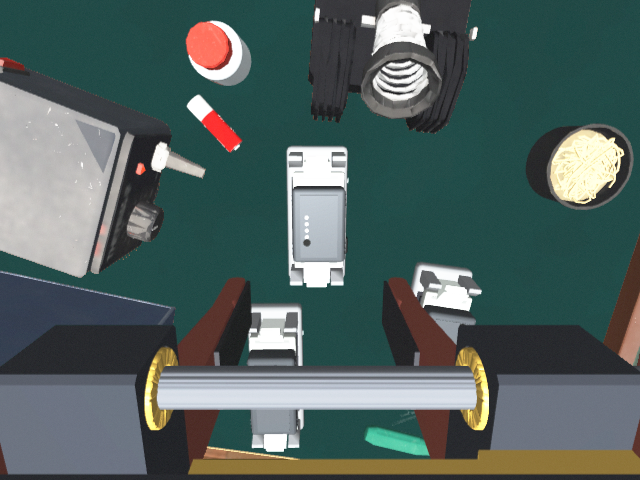

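The medium pack is held level at 52.6 mm, with both noses over its ledges (rows 170–182 and 266–278). Nothing else has been disturbed, so I'm handing the job in.

```bash
python3 -c "
from workcell import ctrl
print(ctrl.close_job())"
```

```text
the job is handed in; nothing more can be done
None
```

All three packs are caught level in their own docks, the black case and the bottle were not touched, and the job was handed in at about 38.6 s; the hand-in returned no verdict.

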